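Weigh out copper pocket rings on the shop scale

TASK

Weigh out an order of copper pocket rings: one at a time, thread rings from the cork mat onto the upright post of the counter scale, each lowered right down flat, until the needle first rests in the green sector, then stop and leave the spare rings flat on the mat. Feel for the post gently, for the needle must never be pushed into the red sector, and leave the striker, coins, pot and tin where they are.

Things in the scene. Friction and masses are not known exactly. Their poses are not given: they have to be found in the camera images.
- scale: blue counter scale, fixed; housing 240 x 150, 50 high, from 70 behind to 170 ahead of the origin along its x. Origin: on the table under the nominal pan centre; x points from pan to dial, z up. Round aluminium pan, diameter 100, top 82 above the table when unloaded; in its middle a brass seat with an upright post, on which rings stack 12 each. Pan, seat and post move only up and down.
- seat_nominal (a point): nominal centre of the top of the brass seat (diameter 28, 90 above the table with the needle at 0). Fixed to the housing. The pan is mounted off-centre: the real pan, seat and post stand 3.5 to 6.5 mm sideways of this point, in a direction that differs every time and is not measured; find the post by feel.
- post_nominal (a point): nominal centre of the post's upper end, 152 above the table with the needle at 0, fixed to the housing; the real post (diameter 14, 1.2 chamfer at its end, 1 mm clearance inside a ring) is off sideways just as the seat. Pan, seat and post sink 10 mm for each radian of the needle.
- needle (a joint): red dial needle, rad: 0 at zero, grows clockwise from above; follows the pan, 0.22 rad per N (spring 450 N/m), 0.22 to 0.26 per ring, settles in half a second. It also shows a push by the robot. An unknown tare makes it start anywhere from 0.2 to 0.42. Green sector 0.70 to 1.00 (wider than one ring's step), red from 2.0; end stop 2.6. Dial lies flat, 107 ahead of the scale's origin.
- mat: square cork mat 230 x 230, 4 thick, fixed; origin at the centre of its underside, x and y along its sides. The five rings lie near its centre and, about 70 each way, near its corners.
- ring1: copper pocket ring lying flat on the mat: outer diameter 40, hole 16, 12 thick, about 110 g (each a few per cent more or less). Origin: centre of its underside, z up.
- ring2: copper pocket ring lying flat on the mat: outer diameter 40, hole 16, 12 thick, about 110 g (each a few per cent more or less). Origin: centre of its underside, z up.
- ring3: copper pocket ring lying flat on the mat: outer diameter 40, hole 16, 12 thick, about 110 g (each a few per cent more or less). Origin: centre of its underside, z up.
- ring4: copper pocket ring lying flat on the mat: outer diameter 40, hole 16, 12 thick, about 110 g (each a few per cent more or less). Origin: centre of its underside, z up.
- ring5: copper pocket ring lying flat on the mat: outer diameter 40, hole 16, 12 thick, about 110 g (each a few per cent more or less). Origin: centre of its underside, z up.
- striker: bystander: smoky teal striker disc, diameter 41, 9 thick; origin under its centre.
- coin1: bystander: ivory acrylic coin, diameter 31, 8 thick, beside the mat; origin under its centre.
- coin2: bystander: ivory acrylic coin, diameter 31, 8 thick, by the scale's foot on the robot's side; origin under its centre.
- pot: bystander: jute-brown ceramic pot, diameter 72, 70 high, off to one side; origin under its centre.
- tin: bystander: yellow powder tin, diameter 60, 70 high, off to one side; origin under its centre.
Mind the look-alikes: they are no part of the job. What is shaped like the ring2 but blue or yellow is not meant.

How it is judged (in metres and radians):
On the way:
1. a ring sits flat on the post, let go, with the needle still short of the green (((horizontal distance between ring1 and scale below 0.013 m and height (world z) of ring1 between 0.06 and 0.13 m and angle between ring1's own z axis and vertical below 0.1 rad and linear speed of ring1 below 0.03 m/s) or (horizontal distance between ring2 and scale below 0.013 m and height (world z) of ring2 between 0.06 and 0.13 m and angle between ring2's own z axis and vertical below 0.1 rad and linear speed of ring2 below 0.03 m/s) or (horizontal distance between ring3 and scale below 0.013 m and height (world z) of ring3 between 0.06 and 0.13 m and angle between ring3's own z axis and vertical below 0.1 rad and linear speed of ring3 below 0.03 m/s) or (horizontal distance between ring4 and scale below 0.013 m and height (world z) of ring4 between 0.06 and 0.13 m and angle between ring4's own z axis and vertical below 0.1 rad and linear speed of ring4 below 0.03 m/s) or (horizontal distance between ring5 and scale below 0.013 m and height (world z) of ring5 between 0.06 and 0.13 m and angle between ring5's own z axis and vertical below 0.1 rad and linear speed of ring5 below 0.03 m/s)) and contact force between the fingers and ring1 below 0.05 N and contact force between the fingers and ring2 below 0.05 N and contact force between the fingers and ring3 below 0.05 N and contact force between the fingers and ring4 below 0.05 N and contact force between the fingers and ring5 below 0.05 N and value of joint needle below 0.7 rad), for 0.2 s.
At the end, for the whole second after the job is handed in: The needle rests between 0.70 and 1.00 rad; every ring is at rest and let go, either flat (under 0.1 rad) on the post, stacked on the seat within 13 mm of the scale's nominal pan centre and not on the post's end, or flat at the mat (within 150 mm of its centre, not raised) (value of joint needle between 0.7 and 1 rad and velocity of joint needle between -0.1 and 0.1 rad/s and ((horizontal distance between ring1 and scale below 0.013 m and height (world z) of ring1 between 0.06 and 0.13 m and angle between ring1's own z axis and vertical below 0.1 rad and linear speed of ring1 below 0.03 m/s) or (horizontal distance between ring1 and mat below 0.15 m and height (world z) of ring1 below 0.015 m and angle between ring1's own z axis and vertical below 0.1 rad)) and ((horizontal distance between ring2 and scale below 0.013 m and height (world z) of ring2 between 0.06 and 0.13 m and angle between ring2's own z axis and vertical below 0.1 rad and linear speed of ring2 below 0.03 m/s) or (horizontal distance between ring2 and mat below 0.15 m and height (world z) of ring2 below 0.015 m and angle between ring2's own z axis and vertical below 0.1 rad)) and ((horizontal distance between ring3 and scale below 0.013 m and height (world z) of ring3 between 0.06 and 0.13 m and angle between ring3's own z axis and vertical below 0.1 rad and linear speed of ring3 below 0.03 m/s) or (horizontal distance between ring3 and mat below 0.15 m and height (world z) of ring3 below 0.015 m and angle between ring3's own z axis and vertical below 0.1 rad)) and ((horizontal distance between ring4 and scale below 0.013 m and height (world z) of ring4 between 0.06 and 0.13 m and angle between ring4's own z axis and vertical below 0.1 rad and linear speed of ring4 below 0.03 m/s) or (horizontal distance between ring4 and mat below 0.15 m and height (world z) of ring4 below 0.015 m and angle between ring4's own z axis and vertical below 0.1 rad)) and ((horizontal distance between ring5 and scale below 0.013 m and height (world z) of ring5 between 0.06 and 0.13 m and angle between ring5's own z axis and vertical below 0.1 rad and linear speed of ring5 below 0.03 m/s) or (horizontal distance between ring5 and mat below 0.15 m and height (world z) of ring5 below 0.015 m and angle between ring5's own z axis and vertical below 0.1 rad)) and contact force between the fingers and ring1 below 0.05 N and contact force between the fingers and ring2 below 0.05 N and contact force between the fingers and ring3 below 0.05 N and contact force between the fingers and ring4 below 0.05 N and contact force between the fingers and ring5 below 0.05 N); the robot touches nothing.
It fails at once if the needle runs into the red sector (2.0 rad): the scale is overloaded, by weight or by pushing (value of joint needle above 2 rad).
It fails at once if two rings are carried at once (((height (world z) of ring2 above 0.03 m and horizontal distance between ring2 and scale above 0.03 m) and (height (world z) of ring1 above 0.03 m and horizontal distance between ring1 and scale above 0.03 m)) or ((height (world z) of ring3 above 0.03 m and horizontal distance between ring3 and scale above 0.03 m) and (height (world z) of ring1 above 0.03 m and horizontal distance between ring1 and scale above 0.03 m)) or ((height (world z) of ring3 above 0.03 m and horizontal distance between ring3 and scale above 0.03 m) and (height (world z) of ring2 above 0.03 m and horizontal distance between ring2 and scale above 0.03 m)) or ((height (world z) of ring4 above 0.03 m and horizontal distance between ring4 and scale above 0.03 m) and (height (world z) of ring1 above 0.03 m and horizontal distance between ring1 and scale above 0.03 m)) or ((height (world z) of ring4 above 0.03 m and horizontal distance between ring4 and scale above 0.03 m) and (height (world z) of ring2 above 0.03 m and horizontal distance between ring2 and scale above 0.03 m)) or ((height (world z) of ring4 above 0.03 m and horizontal distance between ring4 and scale above 0.03 m) and (height (world z) of ring3 above 0.03 m and horizontal distance between ring3 and scale above 0.03 m)) or ((height (world z) of ring5 above 0.03 m and horizontal distance between ring5 and scale above 0.03 m) and (height (world z) of ring1 above 0.03 m and horizontal distance between ring1 and scale above 0.03 m)) or ((height (world z) of ring5 above 0.03 m and horizontal distance between ring5 and scale above 0.03 m) and (height (world z) of ring2 above 0.03 m and horizontal distance between ring2 and scale above 0.03 m)) or ((height (world z) of ring5 above 0.03 m and horizontal distance between ring5 and scale above 0.03 m) and (height (world z) of ring3 above 0.03 m and horizontal distance between ring3 and scale above 0.03 m)) or ((height (world z) of ring5 above 0.03 m and horizontal distance between ring5 and scale above 0.03 m) and (height (world z) of ring4 above 0.03 m and horizontal distance between ring4 and scale above 0.03 m))).
It fails at once if a bystander (striker, ivory coin, pot or tin) is moved by more than 15 mm (distance of any of striker, coin1, coin2, pot, tin from where it was at the start of the episode above 0.015 m).
It also fails if it takes over 72 s, if anything falls off the work surface, if the arm or the gripper's body presses on something with over 40 N, if the wrist force passes 120 N, or if a joint passes its speed limit or range.

ROBOT

A 6-joint arm with a two-finger parallel gripper is mounted at the origin on the work surface. World frame = base frame: x ahead of the robot, y to its left, z up, the work surface at z = 0. Lengths are in mm, angles in degrees, forces in N, time in s.
With the tool pointing down it reaches from about 300 to 850 mm from the base axis. Payload 4.2 kg.
Tool frame: the origin (TCP) lies at the very end of the fingers, on their centre line; the grasp point (between the pads) lies 19 mm behind it (hold_point_z is the z of the grasp point in the tool frame, in mm); z points along the fingers, y is the direction in which the jaws open and shut (so a half turn about z gives the same grasp; the last joint's range is limited). The gripper opens to 91 mm and grips with 3 to 60 N. Pads are 32 mm wide; open, the fingers measure 118 mm over their backs; the gripper's body (76 mm by 178 mm) begins 60 mm behind the grasp point.
Start: joints at [-75.974, 18.312, 89.639, -0, 72.044, -1.146], TCP at [150.489, -554.974, 213.976] pointing down, gripper open.
Joint ranges: [-177.97, 177.97], [-48.28, 115.42], [12.27, 149.76], [-77.06, 257.06], [2.81, 150.46], [-146.56, 146.56]. Speed limits (degrees/s): [147.25, 147.25, 180, 180, 180, 180].

INTERFACE

Orientations are given as [roll, pitch, yaw] about the fixed x, y, z axes, in that order (R = Rz(yaw) Ry(pitch) Rx(roll)).
In Python, from workcell import state, grab_frame, job_done, hold_point_z gives the robot as it stands. The module is installed in compiled form; this text tells all that it offers.
- The arm moves only by the shell command python3 -m creep 'ROWS' [FORCE]. ROWS is JSON, a list of rows, each a list of 7 numbers: the closure, from 0 (fully open) to 1 (shut), then the shift along the tool's x, y, z in mm, then the turn, a rotation vector about the tool's x, y, z in degrees. A call has 1 to 5 rows; each row shifts and turns the commanded pose from where the row before left it, along the tool's axes as they then stand; what a row does not reach is not made up. A row lasts 1/8 s, in which the tool goes at most 62.5 mm and 10.7 degrees, less where a joint would pass 70% of its speed; a pose out of reach is approached as far as the arm can. A call is refused whole if a number of a shift passes 62.5 or a number of a turn 10.7, either way. A call with a gripper value outside its range is refused whole. The fingers move at their own pace and stop on an object; FORCE is the grip in N (left out, the last holds). Time passes only in rows, so rows that do not move let the fingers close. It gives the time, the measured TCP pose, the force and the opening at its end, in the units of the state.
- state(): the state, without advancing time (a new reading comes with each control period).
- grab_frame(name): name is "scene" or "top"; returns a dict with "frame" (400x640x3 uint8, red, green, blue), "fx", "fy", "cx", "cy" (pixels), "view" (4x4, takes a point from world to camera coordinates). Camera axes: x right, y down, z forward; pixel columns grow to the right and rows downward; lengths in mm; the calibration is good to about 2 mm. A picture is of the moment at which its call begins. There is no depth.
- job_done(): hands the job in, once; it reports no verdict.
The state is a dict: "time_s": time; "qpos": joint angles; "qvel": joint speeds; "effort": joint torques, N m; "ee_pos": TCP position; "ee_rot": TCP orientation; "force": force on the tool from outside, world axes, zero at the start; "torque": the same for the moment, N m; "gripper_width": finger opening in mm.
Only numpy, scipy, OpenCV 4.12 (cv2) and the standard library are available. Lean on these libraries where they do the work, as an engineer would, in place of code of your own. Each camera call takes 0.05 s, during which the arm holds its last target.

## Working session

There is one attempt and no reset: what is moved stays moved. The work goes in short steps, Python scripts to look and compute and a shell command to move; the robot and the scene stay as the last step left them, time stands still between calls to the robot, and variables do not carry over. Pictures are saved under pics/ and viewed, and the job is handed in when it is done.

```bash
mkdir -p pics; ls; python3 - <<'E'
from workcell import state, grab_frame, hold_point_z
import cv2,pickle
print(state(), hold_point_z)
for n in ("scene","top"):
    f=grab_frame(n); cv2.imwrite(f"pics/{n}0.png",f["frame"][:,:,::-1]); pickle.dump(f,open(f"{n}0.pkl","wb"))
    print(n,f["fx"],f["fy"],f["cx"],f["cy"],f["view"])
E
```

```text
pics
{'time_s': 0.0, 'qpos': array([-7.59762839e+01,  1.83507822e+01,  8.97053228e+01, -1.81106628e-04,
        7.20417866e+01, -1.14527164e+00]), 'qvel': array([-5.48365308e-05, -1.53282678e-03,  1.93872445e-02, -2.02621497e-02,
       -4.88248394e-02, -3.41435551e-03]), 'effort': array([-1.62628676e-03, -4.12465203e+01, -2.31974423e+01,  7.25781801e-02,
        4.58297809e-02, -1.44648866e-04]), 'ee_pos': array([ 150.34656715, -554.49253317,  213.13621063]), 'ee_rot': array([-1.79902125e+02, -1.78444717e-03,  1.51690422e+01]), 'force': array([-0.22562541,  0.14382502,  0.50186861]), 'torque': array([ 0.00840695, -0.03190753, -0.02654678]), 'gripper_width': 91.28578200261322} -18.8
scene 474.1649718984095 474.1649718984095 320.80537315439966 193.70499681805418 [[ 3.68566705e-01  9.29466902e-01 -1.58070078e-02 -1.95980443e+02]
 [ 7.65900975e-01 -3.13255921e-01 -5.61485907e-01 -3.42321129e+02]
 [-5.26834206e-01  1.94838408e-01 -8.27335310e-01  1.51193728e+03]
 [ 0.00000000e+00  0.00000000e+00  0.00000000e+00  1.00000000e+00]]
top 448.7354727534226 448.7354727534226 329.1908824037448 194.69494379187898 [[-3.71259181e-03 -9.99898234e-01  1.37745632e-02 -3.28932628e+00]
 [-9.94322309e-01  2.22630521e-03 -1.06386982e-01  5.53812664e+02]
 [ 1.06345489e-01 -1.40913269e-02 -9.94229386e-01  1.37374429e+03]
 [ 0.00000000e+00  0.00000000e+00  0.00000000e+00  1.00000000e+00]]
```

View pics/scene0.png

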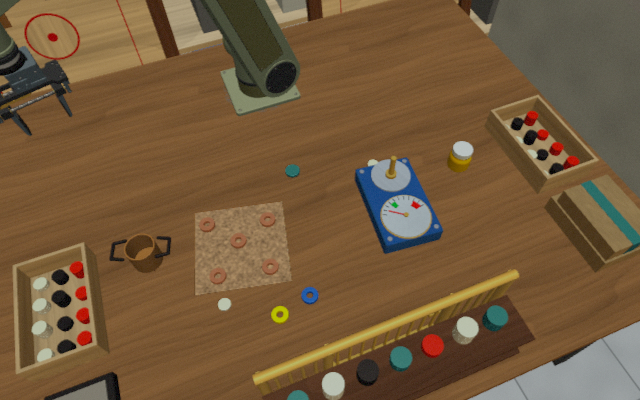

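View pics/top0.png

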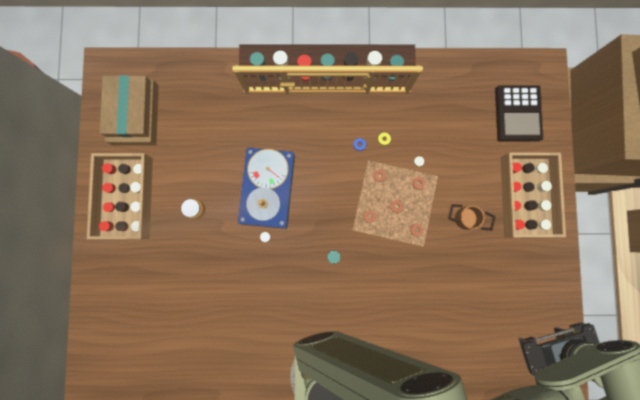

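```bash
python3 - <<'E'
import pickle,cv2,numpy as np
s=pickle.load(open("scene0.pkl","rb"))["frame"][:,:,::-1]; t=pickle.load(open("top0.pkl","rb"))["frame"][:,:,::-1]
def up(im,x0,y0,x1,y1,k): return cv2.resize(np.ascontiguousarray(im[y0:y1,x0:x1]),None,fx=k,fy=k,interpolation=cv2.INTER_CUBIC)
a=up(t,345,150,445,250,4); b=up(s,190,200,295,300,4)[:400,:400]
c=up(t,230,140,305,240,4); d=up(s,350,150,445,250,4)[:400,:400]
cv2.imwrite("pics/mat.png",np.hstack([a,b])); cv2.imwrite("pics/scale.png",np.hstack([c,d]))
E
```

```text
(no output)
```

View pics/mat.png

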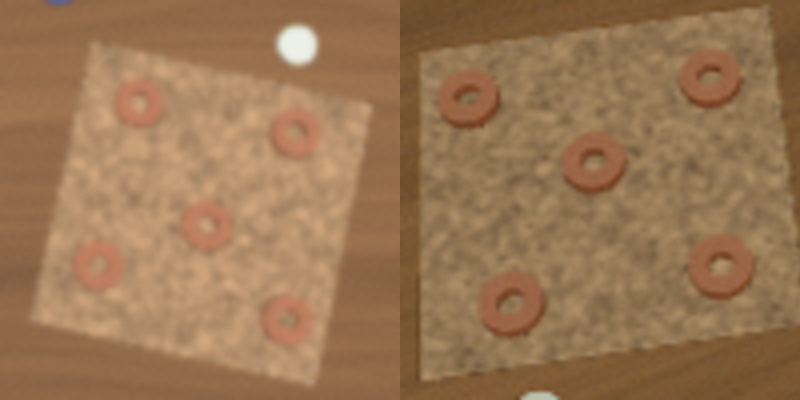

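View pics/scale.png

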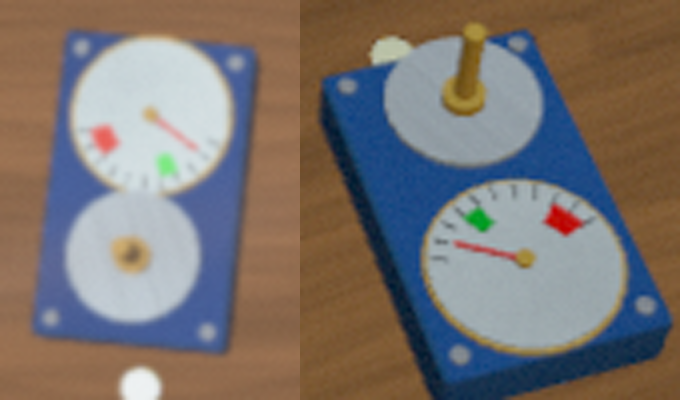

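```bash
cat > h.py <<'E'
import numpy as np,cv2,pickle
from scipy.optimize import least_squares, minimize
def proj(f,P):
    P=np.atleast_2d(P).astype(float); c=P@f["view"][:3,:3].T+f["view"][:3,3]
    return np.c_[f["fx"]*c[:,0]/c[:,2]+f["cx"], f["fy"]*c[:,1]/c[:,2]+f["cy"]]
def back(f,uv,z):
    R=f["view"][:3,:3]; t=f["view"][:3,3]; uv=np.atleast_2d(uv)
    d=np.c_[(uv[:,0]-f["cx"])/f["fx"],(uv[:,1]-f["cy"])/f["fy"],np.ones(len(uv))]@R
    o=-R.T@t
    return o+d*((z-o[2])/d[:,2])[:,None]
E
python3 - <<'E'
from h import *
S=pickle.load(open("scene0.pkl","rb"));T=pickle.load(open("top0.pkl","rb"))
# blue housing: silhouette fit
masks={}
for n,f,roi in (("s",S,(345,145,450,260)),("t",T,(232,140,302,236))):
    hsv=cv2.cvtColor(f["frame"],cv2.COLOR_RGB2HSV)
    m=((hsv[...,0]>95)&(hsv[...,0]<130)&(hsv[...,1]>110)).astype(np.uint8)
    q=np.zeros_like(m); x0,y0,x1,y1=roi; q[y0:y1,x0:x1]=m[y0:y1,x0:x1]
    c=max(cv2.findContours(q,cv2.RETR_EXTERNAL,cv2.CHAIN_APPROX_NONE)[0],key=cv2.contourArea)
    h=cv2.convexHull(c); masks[n]=(f,h); print(n,cv2.contourArea(h),cv2.minAreaRect(h))
def rend(f,poly):
    k=8; im=np.zeros((400*2,640*2),np.uint8)
    cv2.fillConvexPoly(im,np.round((poly+0.5)*2*16-8).astype(np.int32),255,shift=4,lineType=cv2.LINE_AA)
    return cv2.resize(im,(640,400),interpolation=cv2.INTER_AREA)/255.
tm={}
for n,(f,h) in masks.items():
    im=np.zeros((400,640),np.uint8); cv2.fillConvexPoly(im,h,255); tm[n]=im/255.
def box(p):
    x,y,a=p; c,s=np.cos(a),np.sin(a)
    L=np.array([[X,Y,z] for X in(-70,170) for Y in(-75,75) for z in(0,50)],float)
    return np.c_[x+c*L[:,0]-s*L[:,1], y+s*L[:,0]+c*L[:,1], L[:,2]]
def cost(p,names="st"):
    p=(p[0],p[1],p[2]/100); e=0
    for n in names:
        f=masks[n][0]; hull=cv2.convexHull(proj(f,box(p)).astype(np.float32))[:,0]
        e+=np.abs(rend(f,hull)-tm[n]).sum()
    return e
o=back(T,[[263,203]],82)[0]; print(o)
dd=back(T,[[267,168]],52)[0]; a0=np.arctan2(dd[1]-o[1],dd[0]-o[0])
for nm in ("st","s","t"):
    r=minimize(cost,[o[0],o[1],a0*100],args=(nm,),method="Nelder-Mead",options=dict(initial_simplex=[[o[0],o[1],a0*100],[o[0]+8,o[1],a0*100],[o[0],o[1]+8,a0*100],[o[0],o[1],a0*100+6]],xatol=.05,fatol=.2))
    print(nm,r.x[:2],np.degrees(r.x[2]/100),r.fun)
# rings
for n,f,roi in (("s",S,(192,202,293,295)),("t",T,(352,160,440,248))):
    lab=cv2.cvtColor(f["frame"],cv2.COLOR_RGB2LAB).astype(float)
    x0,y0,x1,y1=roi
    m=np.zeros(lab.shape[:2],np.uint8); m[y0:y1,x0:x1]=(lab[y0:y1,x0:x1,1]>(148 if n=="t" else 146))
    nn,l,st,ce=cv2.connectedComponentsWithStats(m)
    for i in range(1,nn):
        if st[i,4]>25:
            hull=cv2.convexHull(np.argwhere(l==i)[:,::-1].astype(np.int32)); (ex)=cv2.minAreaRect(hull)
            M=cv2.moments(hull); c=(M["m10"]/M["m00"],M["m01"]/M["m00"])
            print(n,st[i],np.round(c,1),np.round(back(f,[c],11 if n=="s" else 13)[0],1))
E
```

```text
s 5171.5 ((398.2840270996094, 203.4825439453125), (94.82840728759766, 62.019168853759766), 68.05130004882812)
t 1995.5 ((265.8283996582031, 187.77069091796875), (46.65766525268555, 74.48027801513672), 5.806726932525635)
[523.59858262 194.33455743  82.        ]
st [523.32661792 199.14726169] -7.123430027473629 2259.690196078431
s [523.29212634 199.10150993] -6.596512423912913 370.2980392156863
t [528.59807034 191.48947538] -5.4949894711182585 1882.7607843137257
s [261 214  14  13  73] [267.3 219.8] [ 489.1 -130.9   11. ]
s [202 220  12  12  36] [208.6 226.3] [ 450.9 -276.3   11. ]
s [232 235  14  13  45] [239.5 242. ] [ 524.3 -215.4   11. ]
s [263 260  15  15  77] [270.6 266.8] [ 618.2 -164.7   11. ]
s [211 269  14   7  27] [217.  271.9] [ 582.5 -288.4   11. ]
s [211 276  14   8  39] [217.8 279.6] [ 602.5 -291.7   11. ]
t [375 171  10  10  42] [379.3 175.5] [ 616.7 -165.1   13. ]
t [414 178  10  10  44] [418.4 182.6] [ 593.6 -289.3   13. ]
t [391 201  11  11  46] [396.2 205.9] [ 519.5 -216.9   13. ]
t [364 211  11  11  49] [369. 216.] [ 487.9 -130.5   13. ]
t [411 225  11  10  49] [416.3 229.6] [ 444.6 -278.9   13. ]
```

```bash
python3 - <<'E'
from h import *
S=pickle.load(open("scene0.pkl","rb"));T=pickle.load(open("top0.pkl","rb"))
for p in ((243,200),(290,170),(250,222),(285,222),(265,185)): print(p,T["frame"][p[1],p[0]], cv2.cvtColor(T["frame"],cv2.COLOR_RGB2HSV)[p[1],p[0]])
out=[]
for n,f,roi in (("s",S,(345,145,450,260)),("t",T,(232,140,302,236))):
    x0,y0,x1,y1=roi
    fr=f["frame"].astype(int)
    m=(fr[...,2]-fr[...,0]>15)[y0:y1,x0:x1].astype(np.uint8)*255
    out.append(cv2.resize(m,(400,400),interpolation=cv2.INTER_NEAREST))
cv2.imwrite("pics/m.png",np.hstack(out))
E
```

```text
(243, 200) [ 85 100 149] [113 110 149]
(290, 170) [ 70  92 144] [111 131 144]
(250, 222) [ 72  94 147] [111 130 147]
(285, 222) [ 71  94 141] [110 127 141]
(265, 185) [194 205 208] [ 96  17 208]
```

View pics/m.png

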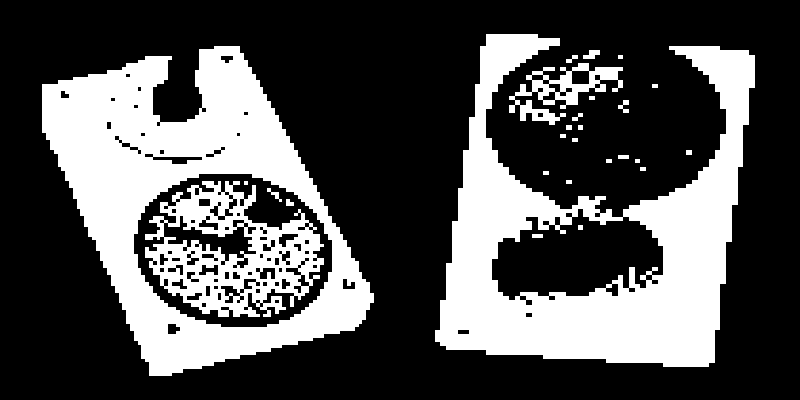

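```bash
cat > fit.py <<'E'
from h import *
def rend(poly):
    im=np.zeros((1600,2560),np.uint8)
    cv2.fillConvexPoly(im,np.round(((poly+0.5)*4-0.5)*16).astype(np.int32),255,shift=4,lineType=cv2.LINE_AA)
    return cv2.resize(im,(640,400),interpolation=cv2.INTER_AREA)/255.
def box(p):
    x,y,a=p; c,s=np.cos(a),np.sin(a)
    L=np.array([[X,Y,z] for X in(-70,170) for Y in(-75,75) for z in(0,50)],float)
    return np.c_[x+c*L[:,0]-s*L[:,1], y+s*L[:,0]+c*L[:,1], L[:,2]]
def ringpts(x,y,z0=4,r=20,h=12):
    a=np.linspace(0,2*np.pi,49)[:-1]
    c=np.c_[x+r*np.cos(a),y+r*np.sin(a)]
    return np.r_[np.c_[c,np.full(48,z0)],np.c_[c,np.full(48,z0+h)]]
def hullof(f,P): return cv2.convexHull(proj(f,P).astype(np.float32))[:,0]
E
python3 - <<'E'
from fit import *
S=pickle.load(open("scene0.pkl","rb"));T=pickle.load(open("top0.pkl","rb"))
F=dict(s=S,t=T); tm={}
for n,roi in (("s",(345,145,450,260)),("t",(232,140,302,236))):
    f=F[n];x0,y0,x1,y1=roi; fr=f["frame"].astype(int)
    q=np.zeros((400,640),np.uint8); q[y0:y1,x0:x1]=(fr[...,2]-fr[...,0]>15)[y0:y1,x0:x1]
    c=max(cv2.findContours(q,cv2.RETR_EXTERNAL,cv2.CHAIN_APPROX_NONE)[0],key=cv2.contourArea)
    im=np.zeros((400,640),np.uint8); cv2.fillConvexPoly(im,cv2.convexHull(c),255); tm[n]=im/255.
def cost(p,names):
    return sum(np.abs(rend(hullof(F[n],box((p[0],p[1],p[2]/100))))-tm[n]).sum() for n in names)
x0=np.array([525,195,-11.])
for nm in ("st","s","t"):
    r=minimize(cost,x0,args=(nm,),method="Nelder-Mead",options=dict(initial_simplex=x0+np.array([[0,0,0],[8,0,0],[0,8,0],[0,0,6]]),xatol=.05,fatol=.2))
    print(nm,r.x[:2],np.degrees(r.x[2]/100),r.fun)
# rings
init=[(488,-131),(447,-278),(521,-216),(617,-165),(593,-290)]
for xy in init:
  for n in ("s","t"):
    f=F[n]; lab=cv2.cvtColor(cv2.GaussianBlur(f["frame"],(3,3),0.6),cv2.COLOR_RGB2LAB).astype(float)[...,1]
    c=proj(f,[[*xy,10]])[0]; 
    yy,xx=np.mgrid[:400,:640]; near=np.hypot(xx-c[0],yy-c[1])<11
    def cst(p):
        o=rend(hullof(f,ringpts(*p))); 
        top=ringpts(*p,z0=16,r=8,h=0)[:48]; hole=rend(hullof(f,top))
        mm=(o-hole).clip(0,1)[near]; v=lab[near]
        return -np.corrcoef(mm,v)[0,1]*100
    r=minimize(cst,xy,method="Nelder-Mead",options=dict(initial_simplex=np.array(xy)+np.array([[0,0],[4,0],[0,4]]),xatol=.05,fatol=.01))
    print(n,np.round(r.x,1),round(r.fun,1))
E
```

```text
st [525.15572714 197.34293446] -5.909405772793425 413.8862745098039
s [523.64132842 198.70062914] -6.382882429468428 226.5254901960784
t [526.81494051 196.6534115 ] -5.595009109042574 149.50980392156862
s [ 487.1 -130.7] -85.6
t [ 488.7 -131.3] -93.8
s [ 443.7 -279.2] -84.8
t [ 444.5 -279.5] -93.5
s [ 518.5 -217.1] -85.7
t [ 519.9 -217.4] -94.2
s [ 616.3 -165.7] -86.3
t [ 617.3 -165.4] -93.5
s [ 592.8 -289.5] -85.2
t [ 593.6 -289.8] -93.0
```

```bash
python3 - <<'E'
from fit import *
S=pickle.load(open("scene0.pkl","rb"));T=pickle.load(open("top0.pkl","rb"))
F=dict(s=S,t=T); d=2.6
for n in "st":
    f=F[n]; fr=f["frame"].astype(float); v=fr[...,0]-fr[...,2]
    yy,xx=np.mgrid[:400,:640]
    c=proj(f,[[525,197,95]])[0]
    near=(np.hypot(xx-c[0],yy-c[1])<(13 if n=="t" else 14)); 
    if n=="s": near|=(abs(xx-393)<6)&(yy>153)&(yy<175)
    def msk(p):
        a=rend(hullof(f,ringpts(*p,z0=82-d,r=14,h=8))); b=rend(hullof(f,ringpts(*p,z0=90-d,r=7,h=62)))
        return np.maximum(a,b)
    def cst(p): return -np.corrcoef(msk(p)[near],v[near])[0,1]*100
    xy=(525,197)
    r=minimize(cst,xy,method="Nelder-Mead",options=dict(initial_simplex=np.array(xy)+np.array([[0,0],[4,0],[0,4]]),xatol=.05,fatol=.01))
    print(n,np.round(r.x,1),round(r.fun,1))
    # pan disc
    w=fr.max(2)-fr.min(2); w=-w
    near2=(np.hypot(xx-c[0],yy-c[1])<24)&(np.hypot(xx-c[0],yy-c[1])>0)
    def cst2(p):
        pan=rend(hullof(f,ringpts(*p,z0=79-d,r=50,h=3))); m=msk(p)
        # needle: exclude dial/coin area
        P=back(f,np.c_[xx[near2],yy[near2]],80)
        th=np.arctan2(P[:,1]-p[1],P[:,0]-p[0])
        k=(np.abs(th-np.radians(-6))>np.radians(50))&(np.abs(th-np.radians(-6))<np.radians(140))
        return -np.corrcoef((pan-m).clip(0,1)[near2][k],w[near2][k])[0,1]*100
    r=minimize(cst2,xy,method="Nelder-Mead",options=dict(initial_simplex=np.array(xy)+np.array([[0,0],[4,0],[0,4]]),xatol=.05,fatol=.01))
    print(" pan",n,np.round(r.x,1),round(r.fun,1))
E
```

```text
s [519.5 197.5] -88.7
 pan s [521.5 196.1] -85.2
t [522.7 195.6] -97.6
 pan t [522.7 195.6] -89.7
```

```bash
python3 -m creep '[[0.3,0,0,0,0,0,7.58],[0.3,0,0,0,0,0,7.58],[0.3,0,0,0,0,0,0]]' 10; python3 -m creep '[[0.3,40,-50,10,0,0,0],[0.3,40,-50,10,0,0,0],[0.3,40,-50,10,0,0,0],[0.3,40,-50,10,0,0,0],[0.3,40,-50,10,0,0,0]]'; python3 -m creep '[[0.3,40,-50,10,0,0,0],[0.3,40,-50,10,0,0,0],[0.3,40,-50,10,0,0,0],[0.3,0,0,0,0,0,0]]'; python3 -c "
from workcell import state
s=state();print(s['qpos'],s['ee_pos'],s['ee_rot'])"
```

```text
time_s: 0.48
ee_pos: [150.4, -554.7, 213.6]
ee_rot: [-180.0, 0.0, 0.1]
force: [0.2, -0.5, 0.1]
gripper_width: 65.2
time_s: 1.1
ee_pos: [344.2, -312.2, 165.5]
ee_rot: [180.0, -0.0, 0.1]
force: [0.5, -0.8, 0.6]
gripper_width: 63.8
time_s: 1.6
ee_pos: [460.6, -165.9, 136.0]
ee_rot: [-179.9, 0.1, 0.5]
force: [-0.4, 0.1, 0.3]
gripper_width: 63.9
[-2.11808394e+01  1.45719030e+01  1.07275763e+02  4.16769753e-02
  5.82241130e+01  6.82930380e+01] [ 460.56716162 -165.90928557  135.96012823] [-1.79940557e+02  5.36010632e-02  5.04181156e-01]
```

```bash
python3 -m creep '[[0.3,0,0,0,0,0,0]]'; python3 - <<'E'
from workcell import state, grab_frame
import cv2,pickle
for n in ("scene","top"):
    f=grab_frame(n); cv2.imwrite(f"pics/{n}1.png",f["frame"][:,:,::-1]); pickle.dump(f,open(f"{n}1.pkl","wb"))
s=state();print(s['ee_pos'],s['ee_rot'],s['force'])
E
```

```text
time_s: 1.72
ee_pos: [458.6, -169.2, 136.6]
ee_rot: [180.0, 0.1, 0.1]
force: [-1.0, -0.9, 0.2]
gripper_width: 63.7
[ 458.35373532 -170.16308714  136.96623014] [ 1.79975863e+02  3.64856164e-03 -3.54705210e-02] [-0.67050004  0.45401715  0.25280289]
```

```bash
python3 -m creep '[[0.3,15,-20,25,0,0,0],[0.3,14.7,-19.2,25,0,0,0],[0.3,0,0,25,0,0,0],[0.3,0,0,17,0,0,0],[0.3,0,0,0,0,0,0]]'; python3 -m creep '[[0.3,0,0,0,0,0,0]]'; python3 - <<'E'
from workcell import state, grab_frame
from h import *
im=[]
p=state()['ee_pos']
for n in ("scene","top"):
    f=grab_frame(n); fr=np.ascontiguousarray(f["frame"][:,:,::-1])
    u=proj(f,[[p[0],p[1],p[2]],[488,-131,16]]); print(n,u)
    x,y=u[0].astype(int); k=8
    cr=cv2.resize(fr[y-25:y+25,x-25:x+25],None,fx=k,fy=k,interpolation=cv2.INTER_CUBIC)
    for (a,b),c in zip(u,((0,0,255),(255,0,0))): cv2.circle(cr,(int((a-x+25+.5)*k),int((b-y+25+.5)*k)),3,c,-1)
    im.append(cr)
cv2.imwrite("pics/g1.png",np.hstack(im)); print(p,state()['ee_rot'])
E
```

```text
time_s: 2.45
ee_pos: [487.3, -131.0, 44.0]
ee_rot: [-180.0, 0.1, -0.1]
force: [-0.3, -0.7, 0.2]
gripper_width: 63.9
time_s: 2.58
ee_pos: [489.0, -131.0, 45.6]
ee_rot: [180.0, -0.1, -0.1]
force: [-0.6, 0.6, 0.6]
gripper_width: 64.2
scene [[265.75735066 212.6526721 ]
 [266.94562611 218.46103685]]
top [[370.27165764 214.98052366]
 [369.27948108 215.86349658]]
[ 488.95754652 -131.02853257   45.63387622] [ 1.79960518e+02 -1.15443949e-01 -4.04773660e-02]
```

View pics/g1.png

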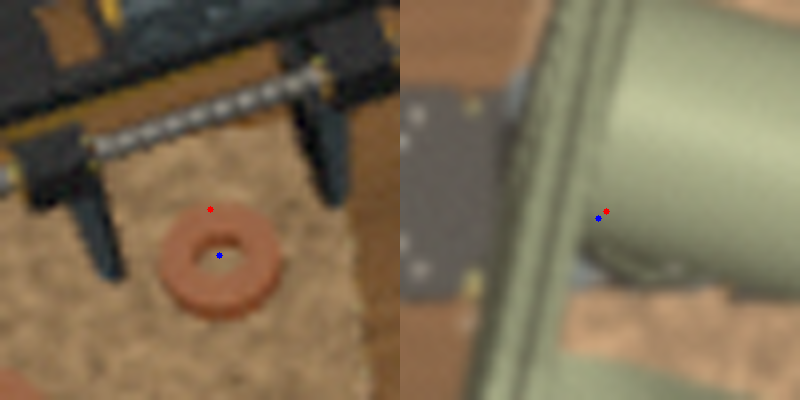

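```bash
python3 -m creep '[[0.3,-0.7,0,20,0,0,0],[0.3,0,0,12,0,0,0],[0.3,0,0,6.5,0,0,0],[0.3,0,0,0,0,0,0],[0.3,0,0,0,0,0,0]]' 15; python3 -m creep '[[0.65,0,0,0,0,0,0],[0.65,0,0,0,0,0,0],[0.65,0,0,0,0,0,0],[0.65,0,0,0,0,0,0]]'; 
```

```text
time_s: 3.3
ee_pos: [488.4, -130.1, 6.7]
ee_rot: [180.0, -0.0, 0.0]
force: [0.1, -0.4, 0.7]
gripper_width: 64.1
time_s: 3.8
ee_pos: [488.2, -130.0, 6.5]
ee_rot: [180.0, -0.0, 0.0]
force: [-0.4, -0.3, 1.8]
gripper_width: 39.2
```

```bash
python3 -m creep '[[0.65,0,0,-20,0,0,0],[0.65,0,0,-40,0,0,0],[0.65,0,0,-45,0,0,0],[0.65,0,0,-45,0,0,0],[0.65,0,0,-18,0,0,0]]'; python3 -m creep '[[0.65,3,-25,0,0,0,0],[0.65,3,-35,0,0,0,0],[0.65,3,-35,0,0,0,0],[0.65,3,-35,0,0,0,0],[0.65,4,-35,0,0,0,0]]';python3 -m creep '[[0.65,4,-35,0,0,0,0],[0.65,4,-35,0,0,0,0],[0.65,4,-35,0,0,0,0],[0.65,2,-25,0,0,0,0],[0.65,0,0,0,0,0,0]]';python3 -m creep '[[0.65,0,0,0,0,0,0]]'
```

```text
time_s: 4.42
ee_pos: [489.0, -130.2, 177.0]
ee_rot: [179.9, -0.2, 0.0]
force: [0.2, -0.0, -1.8]
gripper_width: 39.4
time_s: 5.05
ee_pos: [503.5, 36.2, 173.9]
ee_rot: [180.0, 0.0, 0.0]
force: [-0.1, 0.3, -0.4]
gripper_width: 39.4
time_s: 5.68
ee_pos: [517.6, 166.3, 173.7]
ee_rot: [180.0, 0.1, 0.2]
force: [0.4, 0.2, -1.0]
gripper_width: 39.3
time_s: 5.8
ee_pos: [517.5, 164.4, 173.9]
ee_rot: [179.9, 0.1, 0.0]
force: [0.9, -0.8, -0.6]
gripper_width: 39.1
```

```bash
python3 -m creep '[[0.65,2,-16,0,0,0,0],[0.65,1.8,-16,5,0,0,0],[0.65,0,0,8,0,0,0],[0.65,0,0,0,0,0,0]]'; cat > look.py <<'E'
import sys
from workcell import state, grab_frame
from h import *
tag=sys.argv[1]; im=[]
p=state()['ee_pos']; print(p,state()['force'])
for n in ("scene","top"):
    f=grab_frame(n); fr=np.ascontiguousarray(f["frame"][:,:,::-1]); pickle.dump(f,open(f"{n}_{tag}.pkl","wb"))
    x0,y0,x1,y1=(350,130,450,230) if n=="scene" else (220,130,320,230)
    im.append(cv2.resize(fr[y0:y1,x0:x1],None,fx=4,fy=4,interpolation=cv2.INTER_CUBIC))
cv2.imwrite(f"pics/{tag}.png",np.hstack(im))
E
python3 look.py a1
```

```text
time_s: 6.3
ee_pos: [520.9, 196.8, 160.0]
ee_rot: [179.9, 0.1, 0.0]
force: [-0.6, -0.2, -0.6]
gripper_width: 39.2
[520.94321712 196.80774089 160.02735886] [-0.5793061  -0.23208531 -0.55381281]
```

View pics/a1.png

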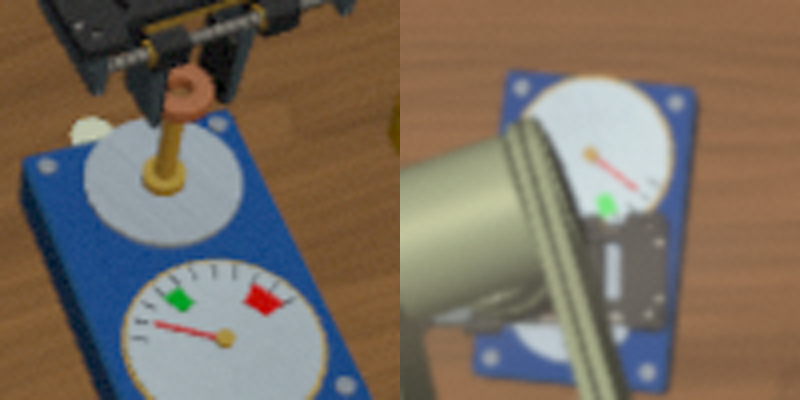

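```bash
python3 - <<'E'
from fit import *
f=pickle.load(open("scene_a1.pkl","rb"))
lab=cv2.cvtColor(f["frame"],cv2.COLOR_RGB2LAB).astype(float)
# copper-ness: a channel
v=lab[...,1]; yy,xx=np.mgrid[:400,:640]
c=proj(f,[[521,196.8,163]])[0]; print(c)
near=np.hypot(xx-c[0],yy-c[1])<11
for z0 in (157.5,):
    def m(p):
        o=rend(hullof(f,ringpts(*p,z0=z0))); h=rend(hullof(f,ringpts(*p,z0=z0+12,r=8,h=0)[:48])); return (o-h).clip(0,1)
    def cst(p): return -np.corrcoef(m(p)[near],v[near])[0,1]*100
    r=minimize(cst,(521,197),method="Nelder-Mead",options=dict(initial_simplex=np.array([[521,197],[525,197],[521,201]]),xatol=.05,fatol=.01)); print(r.x,r.fun)
vv=f["frame"].astype(float); w=vv[...,0]-vv[...,2]
for d in (2.2,2.6,3.0):
    def mm(p):
        a=rend(hullof(f,ringpts(*p,z0=82-d,r=14,h=8))); b=rend(hullof(f,ringpts(*p,z0=90-d,r=7,h=62))); return np.maximum(a,b)
    g=(yy>161)&(yy<182)&(xx>380)&(xx<402)
    def c2(p): return -np.corrcoef(mm(p)[g],w[g])[0,1]*100
    r=minimize(c2,(521,197),method="Nelder-Mead",options=dict(initial_simplex=np.array([[521,197],[525,197],[521,201]]),xatol=.05,fatol=.01)); print(d,r.x,r.fun)
cr=cv2.resize(f["frame"][135:185,370:420,::-1],None,fx=10,fy=10,interpolation=cv2.INTER_CUBIC); cv2.imwrite("pics/z.png",cr)
E
```

```text
[394.10929343 153.61818377]
[524.37358033 208.23169921] -60.652892683457374
2.2 [520.57037103 196.84289825] -96.65265387275709
2.6 [520.36997557 196.9637084 ] -96.66667892986676
3.0 [519.9770925  197.24828601] -96.68523664110211
```

View pics/z.png

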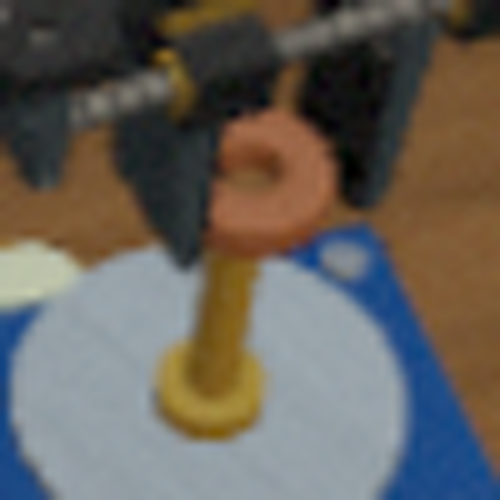

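```bash
python3 - <<'E'
from fit import *
f=pickle.load(open("scene_a1.pkl","rb")); lab=cv2.cvtColor(f["frame"],cv2.COLOR_RGB2LAB).astype(float)
yy,xx=np.mgrid[:400,:640]
print(lab[155,400],lab[148,404],lab[150,408],lab[163,397],lab[152,395],lab[140,397])
v=(lab[...,1]>143).astype(float)
print(v[143:163,386:408].astype(int))
near=(xx>392)&(xx<409)&(yy>142)&(yy<164)
for z0 in (155.5,157.5,159.5):
    def m(p):
        o=rend(hullof(f,ringpts(*p,z0=z0))); h=rend(hullof(f,ringpts(*p,z0=z0+12,r=8,h=0)[:48])); return (o-h).clip(0,1)
    def cst(p): return np.abs(m(p)-v)[near].sum()
    r=minimize(cst,(521,197),method="Nelder-Mead",options=dict(initial_simplex=np.array([[521,197],[527,197],[521,203]]),xatol=.05,fatol=.01)); print(z0,r.x,r.fun, proj(f,[[*r.x,z0+6]]))
T=np.array([520.9,196.8,160])
for dx in(-16,16):
  for dy in (-19.6,19.6): print(dx,dy,(proj(f,[T+[dx,dy,0]])[0]-[370,135]+.5)*10)
E
```

```text
[125. 146. 154.] [ 16. 126. 127.] [ 52. 123. 128.] [169. 125. 123.] [100. 139. 155.] [ 53. 126. 131.]
[[0 0 0 0 0 0 0 0 0 0 0 0 0 0 0 0 0 0 0 0 0 0]
 [0 0 0 0 0 0 0 0 0 0 0 0 0 0 0 0 0 0 0 0 0 0]
 [0 0 0 0 0 0 0 0 0 0 0 0 0 0 0 0 0 0 0 0 0 0]
 [0 0 0 0 0 0 0 0 0 0 1 1 1 0 0 0 0 0 0 0 0 0]
 [0 0 0 0 0 0 0 0 1 1 1 1 1 1 1 0 0 0 0 0 0 0]
 [0 0 0 0 0 0 0 1 1 1 1 1 1 1 1 1 0 0 0 0 0 0]
 [0 0 0 0 0 0 1 1 1 1 1 1 1 1 1 1 0 0 0 0 0 0]
 [0 0 0 0 0 0 1 1 1 1 1 1 1 1 1 1 0 0 0 0 0 0]
 [0 0 0 0 0 0 1 1 1 1 1 0 1 1 1 1 1 0 0 0 0 0]
 [0 0 0 0 0 0 0 0 0 0 0 0 1 1 1 1 1 0 0 0 0 0]
 [0 0 0 0 0 0 0 0 0 0 0 0 1 1 1 1 1 0 0 0 0 0]
 [0 0 0 0 0 0 1 1 0 0 1 1 1 1 1 1 1 1 0 0 0 0]
 [0 0 0 0 0 1 1 1 1 1 1 1 1 1 1 1 1 0 0 0 0 0]
 [0 0 0 0 0 1 1 1 1 1 1 1 1 1 1 1 1 0 0 0 0 0]
 [0 0 0 0 0 1 1 1 1 1 1 1 1 1 1 1 0 0 0 0 0 0]
 [0 0 0 0 0 1 1 1 1 1 1 1 1 1 1 0 0 0 0 0 0 0]
 [0 0 0 0 0 1 1 1 1 1 1 1 1 0 0 0 0 0 0 0 0 0]
 [0 0 0 0 0 0 0 1 1 1 0 0 0 0 0 0 0 0 0 0 0 0]
 [0 0 0 0 0 0 0 0 0 0 0 0 0 0 0 0 0 0 0 0 0 0]
 [0 0 0 0 0 0 0 0 0 0 0 0 0 0 0 0 0 0 0 0 0 0]]
155.5 [517.7841179  197.54380713] 32.964705882352945 [[393.71704145 152.9577589 ]]
157.5 [519.39048902 196.58106564] 33.09803921568627 [[393.74986909 153.03166478]]
159.5 [520.60943934 195.58088742] 33.325490196078434 [[393.69630071 152.99427498]]
-16 -19.6 [141.9803179  175.06371712]
-16 19.6 [287.30772368 127.43926828]
16 -19.6 [200.78925606 271.58014901]
16 19.6 [347.87355107 222.60344127]
```

```bash
python3 - <<'E'
from fit import *
f=pickle.load(open("scene_a1.pkl","rb")); k=10
cr=cv2.resize(f["frame"][135:185,370:420,::-1],None,fx=k,fy=k,interpolation=cv2.INTER_CUBIC)
def dr(im,P,c):
    q=((proj(f,P)-[370,135]+.5)*k).astype(np.int32); cv2.polylines(im,[q],True,c,1)
a=cr.copy()
for z,r in((157.5,20),(169.5,20),(169.5,8)): dr(a,ringpts(520.9,196.8,z,r,0)[:48],(0,255,0))
b=cr.copy()
for z,r in((149.4,7),(87.4,7),(87.4,14),(79.4,50)): dr(b,ringpts(520.4,197,z,r,0)[:48],(0,255,0))
cv2.imwrite("pics/z2.png",cv2.resize(np.hstack([a,b]),(800,400)))
E
```

```text
(no output)
```

View pics/z2.png

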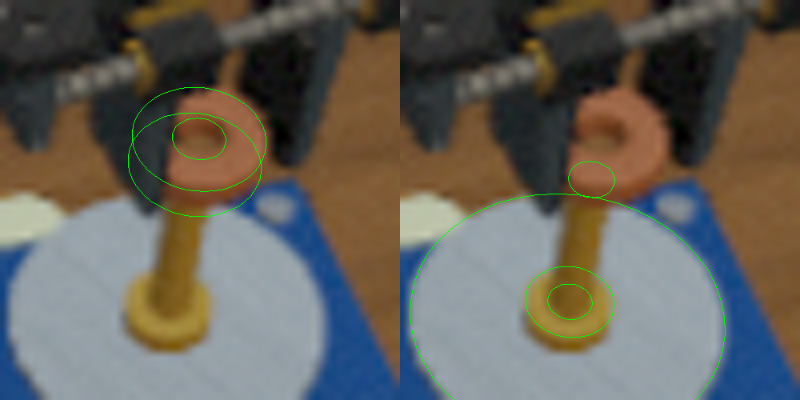

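```bash
python3 -m creep '[[0.65,0,0,4,0,0,0],[0.65,0,0,4,0,0,0],[0.65,0,0,3,0,0,0],[0.65,0,0,3,0,0,0],[0.65,0,0,0,0,0,0]]'; python3 -m creep '[[0.65,0,0,0,0,0,0],[0.65,0,0,0,0,0,0]]'; python3 look.py a2
```

```text
time_s: 7.02
ee_pos: [521.8, 196.9, 147.3]
ee_rot: [180.0, -0.0, 0.0]
force: [-0.4, -1.0, 1.7]
gripper_width: 40.0
time_s: 7.28
ee_pos: [521.8, 196.9, 147.4]
ee_rot: [180.0, -0.0, 0.0]
force: [-1.1, -1.7, 0.3]
gripper_width: 39.5
[521.79286713 196.90258767 147.42363913] [-1.06378127 -1.71573185  0.34448085]
```

View pics/a2.png

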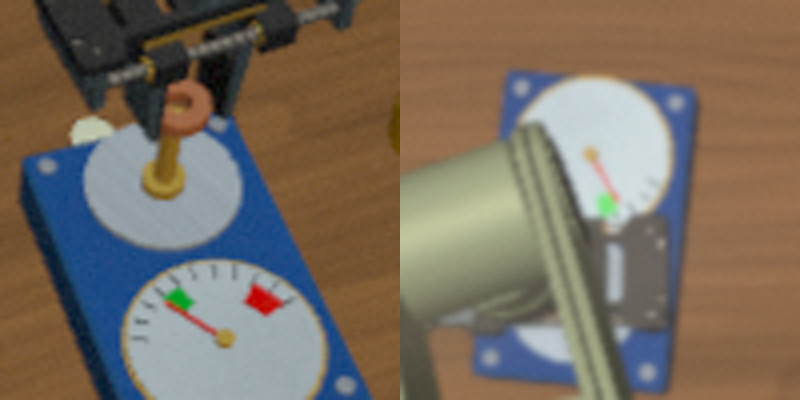

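```bash
cat > needle.py <<'E'
from h import *
# dial geometry in scene/top view
def geom(f,roi):
    x0,y0,x1,y1=roi; fr=f["frame"].astype(int)
    yy,xx=np.mgrid[:400,:640]; inn=(xx>=x0)&(xx<x1)&(yy>=y0)&(yy<y1)
    r,g,b=fr[...,0],fr[...,1],fr[...,2]
    return r,g,b,inn
O=np.array([525.2,197.3]); YAW=np.radians(-5.9)
C=O+107*np.array([np.cos(YAW),np.sin(YAW)])
def read(f,zd=52,verbose=False):
    yy,xx=np.mgrid[:400,:640]
    c=proj(f,[[*C,zd]])[0]; near=np.hypot(xx-c[0],yy-c[1])<32
    P=back(f,np.c_[xx[near],yy[near]],zd)[:,:2]
    rgb=f["frame"][near].astype(float); r,g,b=rgb.T
    # dial centre: refine by green/hub? use brass hub centroid
    rr=np.hypot(*(P-C).T)
    hubw=np.where(rr<12,np.clip(np.minimum(r,g)-b-15,0,None),0)
    hub=(P*hubw[:,None]).sum(0)/hubw.sum() if hubw.sum()>0 else C
    Q=P-hub; rad=np.hypot(*Q.T)
    th=-(np.arctan2(Q[:,1],Q[:,0])-YAW)   # clockwise from +x of scale
    gw=np.where((rad<60),np.clip(g-np.maximum(r,b)-20,0,None),0)
    gc=(Q*gw[:,None]).sum(0)/max(gw.sum(),1)
    tg=-(np.arctan2(gc[1],gc[0])-YAW)
    rw=np.clip(r-np.maximum(g,b)-15,0,None); 
    rs=np.where((rad>45)|(rad<8),0,rw); 
    # red sector far; needle: use angular vector histogram restricted to inside radius 40
    rel=(th-tg+np.pi)%(2*np.pi)-np.pi
    w=np.where(rel<0.85,rs,0) if True else rs
    v=np.r_[(w*np.cos(rel)).sum(),(w*np.sin(rel)).sum()]
    n=0.85+np.arctan2(v[1],v[0])
    if verbose: print("hub",hub,"C",C,"gang",tg,"gr",np.hypot(*gc), "rmean",(w*rad).sum()/w.sum(),"wsum",w.sum())
    return n
if __name__=="__main__":
    import sys
    from workcell import grab_frame,state
    print("needle",[round(float(read(grab_frame(n))),3) for n in ("scene","top")],np.round(state()["force"],2),np.round(state()["ee_pos"],2))
E
python3 - <<'E'
from needle import *
for t in ("0","_a1","_a2"):
    for n in ("scene","top"): print(t,n,round(read(pickle.load(open(f"{n}{t}.pkl","rb")),verbose=True),3))
E
```

```text
hub [628.57342238 189.27741197] C [631.63320143 186.30119856] gang 2.678463188486496 gr 38.703135865595755 rmean 26.242083326148077 wsum 1441.0
0 scene 0.267
hub [634.34082288 186.85042822] C [631.63320143 186.30119856] gang 2.7289984034652273 gr 41.27952293781859 rmean 24.754250825959915 wsum 450.0
0 top 0.241
hub [628.5791736  189.23922995] C [631.63320143 186.30119856] gang 2.680403712124566 gr 38.655377863881846 rmean 26.2156436398583 wsum 1460.0
_a1 scene 0.267
hub [634.28457497 186.81933649] C [631.63320143 186.30119856] gang 2.734516225860533 gr 41.497820942983324 rmean 24.82597076315055 wsum 462.0
_a1 top 0.234
hub [628.52211686 189.3031633 ] C [631.63320143 186.30119856] gang 2.698795585522201 gr 39.05659026825897 rmean 25.398891029321277 wsum 1332.0
_a2 scene 0.645
hub [634.26197984 186.86912731] C [631.63320143 186.30119856] gang 2.7354476475345972 gr 41.58634525931411 rmean 21.756880898481395 wsum 371.0
_a2 top 0.604
```

```bash
python3 needle.py; python3 -m creep '[[0.65,-0.3,0.5,0,0,0,0],[0.65,-0.3,0.5,0,0,0,0],[0.65,0,0,0,0,0,0]]'; python3 needle.py;  python3 -m creep '[[0.65,0,0.5,0,0,0,0],[0.65,0,0.3,0,0,0,0],[0.65,0,0,0,0,0,0]]'; python3 needle.py
```

```text
needle [0.647, 0.61] [-0.79 -0.96  1.12] [521.79 196.94 147.34]
time_s: 7.85
ee_pos: [521.4, 196.2, 147.4]
ee_rot: [-180.0, -0.0, 0.0]
force: [0.4, 0.1, 1.3]
gripper_width: 39.5
needle [0.621, 0.574] [ 1.34 -0.22 -0.11] [521.4  196.19 147.35]
time_s: 8.32
ee_pos: [521.2, 195.2, 147.2]
ee_rot: [180.0, -0.0, 0.0]
force: [1.5, -0.7, -0.3]
gripper_width: 39.5
needle [0.41, 0.364] [ 1.95 -0.28 -0.1 ] [521.24 195.23 147.2 ]
```

```bash
python3 -m creep '[[0.65,0.4,0.1,0,0,0,0],[0.65,0,0,0,0,0,0]]'; python3 needle.py;  python3 -m creep '[[0.65,0.4,0,0,0,0,0],[0.65,0,0,0,0,0,0]]'; python3 needle.py
```

```text
time_s: 8.68
ee_pos: [521.3, 195.2, 147.1]
ee_rot: [180.0, 0.0, 0.0]
force: [-0.2, -1.3, -1.0]
gripper_width: 39.4
needle [0.353, 0.32] [ 1.68 -0.45 -0.6 ] [521.35 195.15 147.13]
time_s: 9.02
ee_pos: [521.6, 195.2, 147.1]
ee_rot: [180.0, 0.0, 0.0]
force: [0.7, 0.1, -0.9]
gripper_width: 39.6
needle [0.266, 0.236] [ 0.07 -0.15 -1.15] [521.69 195.18 147.12]
```

```bash
python3 -m creep '[[0.65,0,0,3,0,0,0],[0.65,0,0,3,0,0,0],[0.65,0,0,0,0,0,0]]'; python3 needle.py
```

```text
time_s: 9.5
ee_pos: [521.6, 195.1, 140.8]
ee_rot: [180.0, 0.1, 0.0]
force: [-1.1, -0.2, -1.1]
gripper_width: 39.6
needle [0.266, 0.237] [ 0.28 -0.86 -1.75] [521.94 195.15 141.19]
```

```bash
python3 -m creep '[[0.65,0,0,8,0,0,0],[0.65,0,0,8,0,0,0],[0.65,0,0,8,0,0,0],[0.65,0,0,0,0,0,0]]'; python3 needle.py;python3 -m creep '[[0.65,0,0,8,0,0,0],[0.65,0,0,8,0,0,0],[0.65,0,0,3,0,0,0],[0.65,0,0,0,0,0,0]]'; python3 needle.py
```

```text
time_s: 10.1
ee_pos: [521.6, 195.0, 116.3]
ee_rot: [180.0, 0.1, 0.0]
force: [0.6, -0.5, -1.2]
gripper_width: 39.3
needle [0.244, 0.24] [-0.55 -0.   -1.35] [521.89 195.16 117.16]
time_s: 10.7
ee_pos: [521.7, 195.1, 97.9]
ee_rot: [180.0, 0.0, 0.0]
force: [-0.1, 0.3, -1.2]
gripper_width: 39.2
needle [0.263, 0.238] [-0.75 -0.66 -1.1 ] [521.99 195.18  98.32]
```

```bash
python3 -m creep '[[0.65,0,0,4,0,0,0],[0.65,0,0,3,0,0,0],[0.65,0,0,1.5,0,0,0],[0.65,0,0,1,0,0,0],[0.65,0,0,0,0,0,0]]'; python3 needle.py
```

```text
time_s: 11.42
ee_pos: [522.0, 195.1, 88.8]
ee_rot: [180.0, -0.0, 0.0]
force: [-0.8, -1.0, -0.2]
gripper_width: 39.3
needle [0.418, 0.363] [-1.37  0.22 -0.77] [521.97 195.17  88.86]
```

```bash
python3 -m creep '[[0.5,0,0,0,0,0,0],[0.3,0,0,0,0,0,0],[0.3,0,0,0,0,0,0],[0.3,0,0,0,0,0,0]]'; python3 look.py a3; python3 needle.py
```

```text
time_s: 12.02
ee_pos: [522.0, 195.2, 88.8]
ee_rot: [180.0, -0.0, 0.0]
force: [0.2, -1.0, -0.3]
gripper_width: 63.8
[522.00138739 195.1600653   88.82016431] [ 0.22321373 -1.01364765 -0.28933558]
needle [0.52, 0.48] [-0.75  0.19 -0.91] [521.95 195.14  88.76]
```

View pics/a3.png

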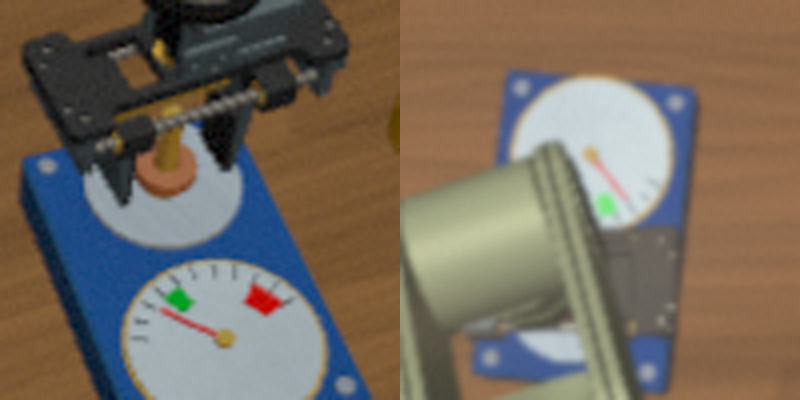

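```bash
python3 -m creep '[[0.3,0,0,-15,0,0,0],[0.3,0,0,-30,0,0,0],[0.3,0,0,-35,0,0,0],[0.3,0,0,-5,0,0,0],[0.3,0,20,0,0,0,0]]'; python3 needle.py; python3 -m creep '[[0.3,0,35,0,0,0,0],[0.3,0,35,0,0,0,0],[0.3,0,35,0,0,0,0],[0.3,0,35,0,0,0,0],[0.3,0,35,0,0,0,0]]'; python3 -m creep '[[0.3,0,35,0,0,0,0],[0.3,0,35,10,0,0,0],[0.3,-1,35,20,0,0,0],[0.3,-1,35,20,0,0,0],[0.3,-0.5,35,20,0,0,0]]'; python3 -m creep '[[0.3,0,15,10,0,0,0],[0.3,0,0,0,0,0,0],[0.3,0,0,0,0,0,0]]'; python3 needle.py
```

```text
time_s: 12.85
ee_pos: [521.8, 175.2, 173.9]
ee_rot: [-180.0, -0.0, 0.1]
force: [0.3, -0.7, -0.3]
gripper_width: 63.7
needle [0.517, 0.85] [ 0.23  0.87 -0.19] [520.86 172.88 172.6 ]
time_s: 13.58
ee_pos: [521.0, -1.3, 172.4]
ee_rot: [-180.0, 0.2, -0.0]
force: [1.1, -0.7, 0.7]
gripper_width: 63.7
time_s: 14.2
ee_pos: [518.3, -176.0, 101.9]
ee_rot: [-179.9, 0.1, -0.0]
force: [0.4, 0.8, -0.3]
gripper_width: 63.7
time_s: 14.58
ee_pos: [519.8, -189.0, 94.2]
ee_rot: [-180.0, -0.0, 0.0]
force: [0.5, 0.5, -0.5]
gripper_width: 63.6
needle [0.518, 0.477] [-0.38  0.64  0.32] [ 520.01 -188.95   94.55]
```

```bash
python3 -m creep '[[0.3,-0.5,14,10,0,0,0],[0.3,0,14,20,0,0,0],[0.3,0,0,20,0,0,0],[0.3,0,0,0,0,0,0],[0.3,0,0,0,0,0,0]]'; python3 - <<'E'
from workcell import state, grab_frame
from h import *
f=grab_frame("scene"); cv2.imwrite("pics/g2.png",cv2.resize(f["frame"][190:300,180:310,::-1],None,fx=5,fy=5,interpolation=cv2.INTER_CUBIC)); print(state()["ee_pos"])
t=grab_frame("top"); cv2.imwrite("pics/g2t.png",t["frame"][:,:,::-1])
E
```

```text
time_s: 15.3
ee_pos: [519.4, -218.1, 44.2]
ee_rot: [180.0, -0.0, 0.0]
force: [0.3, -1.0, 0.9]
gripper_width: 64.3
[ 519.64194884 -218.13942906   44.55015794]
```

View pics/g2.png

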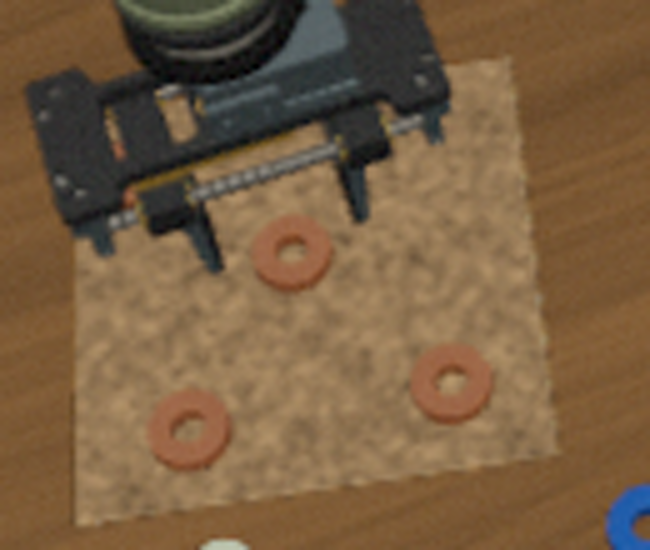

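```bash
python3 -m creep '[[0.3,0,-0.6,18,0,0,0],[0.3,0,0,14,0,0,0],[0.3,0,0,6,0,0,0],[0.3,0,0,0,0,0,0],[0.65,0,0,0,0,0,0]]' 15; python3 -m creep '[[0.65,0,0,0,0,0,0],[0.65,0,0,0,0,0,0],[0.65,0,0,0,0,0,0],[0.65,0,0,0,0,0,0]]'; python3 -m creep '[[0.65,0,0,-20,0,0,0],[0.65,0,0,-40,0,0,0],[0.65,0,0,-45,0,0,0],[0.65,0,0,-45,0,0,0],[0.65,0,0,-18,0,0,0]]'
```

```text
time_s: 16.02
ee_pos: [519.5, -217.4, 6.2]
ee_rot: [180.0, -0.1, 0.0]
force: [0.7, -0.6, 0.5]
gripper_width: 56.6
time_s: 16.52
ee_pos: [519.3, -217.4, 6.2]
ee_rot: [180.0, -0.0, 0.0]
force: [-0.1, -0.8, 3.3]
gripper_width: 39.0
time_s: 17.15
ee_pos: [520.0, -217.6, 176.5]
ee_rot: [179.9, -0.2, 0.0]
force: [-0.3, 0.3, -0.9]
gripper_width: 38.8
```

```bash
python3 -m creep '[[0.65,0,-20,0,0,0,0],[0.65,0,-35,0,0,0,0],[0.65,0,-35,0,0,0,0],[0.65,0,-35,0,0,0,0],[0.65,0,-35,0,0,0,0]]'; python3 -m creep '[[0.65,0,-35,0,0,0,0],[0.65,0,-35,0,0,0,0],[0.65,0,-35,0,0,0,0],[0.65,1,-35,0,0,0,0],[0.65,1,-35,0,0,0,0]]'; python3 -m creep '[[0.65,0,-35,0,0,0,0],[0.65,0,-25,0,0,0,0],[0.65,0,-17.5,0,0,0,0],[0.65,0,0,0,0,0,0],[0.65,0,0,0,0,0,0]]'; python3 needle.py
```

```text
time_s: 17.77
ee_pos: [517.3, -54.7, 171.8]
ee_rot: [-179.9, 0.2, 0.0]
force: [0.2, 0.0, -1.4]
gripper_width: 38.8
time_s: 18.4
ee_pos: [518.9, 119.8, 171.7]
ee_rot: [180.0, 0.2, 0.0]
force: [0.3, 0.3, -1.8]
gripper_width: 39.1
time_s: 19.02
ee_pos: [520.5, 194.6, 173.3]
ee_rot: [179.9, 0.1, 0.0]
force: [-0.2, 0.5, -1.1]
gripper_width: 39.0
needle [0.519, 0.474] [-0.41 -0.67 -1.09] [520.82 194.38 173.66]
```

```bash
python3 -m creep '[[0.65,1.1,-0.75,10,0,0,0],[0.65,0,0,10,0,0,0],[0.65,0,0,3,0,0,0],[0.65,0,0,3,0,0,0],[0.65,0,0,1.5,0,0,0]]'; python3 -m creep '[[0.65,0,0,0,0,0,0],[0.65,0,0,0,0,0,0],[0.65,0,0,0,0,0,0]]'; python3 needle.py
```

```text
time_s: 19.75
ee_pos: [522.2, 195.9, 146.2]
ee_rot: [180.0, -0.0, 0.0]
force: [0.6, -0.8, -0.5]
gripper_width: 39.1
time_s: 20.12
ee_pos: [522.1, 195.9, 146.4]
ee_rot: [180.0, -0.0, 0.0]
force: [-0.1, -0.7, -0.9]
gripper_width: 39.0
needle [0.559, 0.522] [ 0.86 -2.05 -0.71] [522.16 195.93 146.39]
```

```bash
python3 -m creep '[[0.65,-0.2,0.8,0,0,0,0],[0.65,0,0,0,0,0,0]]'; python3 needle.py; python3 -m creep '[[0.65,0,0,2,0,0,0],[0.65,0,0,2,0,0,0],[0.65,0,0,0,0,0,0],[0.65,0,0,0,0,0,0]]'; python3 needle.py
```

```text
time_s: 20.48
ee_pos: [521.8, 195.4, 146.3]
ee_rot: [-180.0, 0.0, 0.0]
force: [1.0, 0.1, -1.4]
gripper_width: 38.9
needle [0.522, 0.483] [ 0.12 -0.08 -1.66] [521.77 195.36 146.23]
time_s: 21.08
ee_pos: [521.9, 195.2, 142.2]
ee_rot: [180.0, -0.0, 0.0]
force: [0.6, -0.7, -1.6]
gripper_width: 38.9
needle [0.52, 0.481] [ 0.48  0.67 -0.27] [521.89 195.22 142.32]
```

```bash
python3 -m creep '[[0.65,0,0,8,0,0,0],[0.65,0,0,8,0,0,0],[0.65,0,0,8,0,0,0],[0.65,0,0,8,0,0,0],[0.65,0,0,4,0,0,0]]'; python3 needle.py; python3 -m creep '[[0.65,0,0,2,0,0,0],[0.65,0,0,2,0,0,0],[0.65,0,0,2,0,0,0],[0.65,0,0,1.5,0,0,0],[0.65,0,0,0,0,0,0]]'; python3 needle.py
```

```text
time_s: 21.8
ee_pos: [521.6, 195.1, 105.5]
ee_rot: [180.0, 0.0, 0.0]
force: [-0.4, -0.2, -0.7]
gripper_width: 39.2
needle [0.555, 0.483] [-0.4  -0.13 -1.42] [521.66 195.15 105.72]
time_s: 22.52
ee_pos: [521.8, 195.2, 98.7]
ee_rot: [180.0, 0.0, 0.0]
force: [-0.7, 0.1, -1.6]
gripper_width: 38.9
needle [0.588, 0.535] [-0.    0.49 -1.03] [521.86 195.21  98.83]
```

```bash
python3 -m creep '[[0.65,0,0,0.8,0,0,0],[0.65,0,0,0,0,0,0],[0.65,0,0,0,0,0,0]]'; python3 needle.py; python3 -m creep '[[0.5,0,0,0,0,0,0],[0.3,0,0,0,0,0,0],[0.3,0,0,0,0,0,0],[0.3,0,0,0,0,0,0]]'; python3 -m creep '[[0.3,0,0,-10,0,0,0],[0.3,0,0,-30,0,0,0],[0.3,0,0,-36,0,0,0],[0.3,0,0,0,0,0,0],[0.3,0,0,0,0,0,0]]'; python3 look.py a4; python3 needle.py
```

```text
time_s: 23.0
ee_pos: [521.9, 195.2, 98.0]
ee_rot: [180.0, -0.0, 0.0]
force: [0.2, 0.2, -0.3]
gripper_width: 39.0
needle [0.641, 0.597] [-0.08 -0.26 -0.44] [521.92 195.22  98.03]
time_s: 23.6
ee_pos: [521.9, 195.2, 98.0]
ee_rot: [180.0, -0.0, 0.0]
force: [0.4, -0.1, 0.2]
gripper_width: 63.6
time_s: 24.22
ee_pos: [521.4, 195.0, 173.8]
ee_rot: [180.0, 0.0, 0.0]
force: [-0.4, -0.3, 0.1]
gripper_width: 63.8
[521.42420741 195.035607   173.79211651] [-0.38605742 -0.26498135  0.05048455]
needle [0.697, 0.677] [-0.04 -0.7   0.18] [521.23 194.99 172.89]
```

View pics/a4.png

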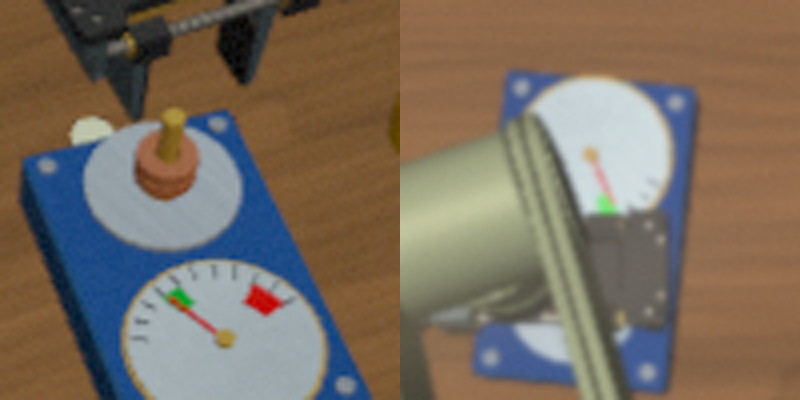

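```bash
python3 -m creep '[[0.3,0,30,0,0,0,0],[0.3,0,35,0,0,0,0],[0.3,0,35,0,0,0,0],[0.3,0,0,0,0,0,0],[0.3,0,0,0,0,0,0]]'; python3 look.py a5; cat > rect.py <<'E'
from needle import *
import sys
def rect(f,zd,c,k=6,R=65):
    n=int(2*R*k); yy,xx=np.mgrid[:n,:n]; X=(xx/k-R); Y=(yy/k-R)
    ca,sa=np.cos(YAW),np.sin(YAW)
    # image up = +x scale, image right = -y scale
    lx=-Y; ly=-X
    W=np.c_[(c[0]+ca*lx-sa*ly).ravel(),(c[1]+sa*lx+ca*ly).ravel(),np.full(n*n,zd)]
    u=proj(f,W).astype(np.float32)
    return cv2.remap(f["frame"],u[:,0].reshape(n,n),u[:,1].reshape(n,n),cv2.INTER_CUBIC)
E
python3 - <<'E'
from rect import *
ims=[]
for t in ("0","_a5"):
    f=pickle.load(open(f"scene{t}.pkl","rb")); r=rect(f,52,(628.6,189.3),k=3); ims.append(r[:,:,::-1])
cv2.imwrite("pics/r.png",np.hstack(ims))
E
```

```text
time_s: 25.05
ee_pos: [521.8, 95.6, 173.6]
ee_rot: [-180.0, 0.0, -0.0]
force: [1.0, -0.5, -0.3]
gripper_width: 63.9
[521.81360875  95.60925103 173.60572645] [ 0.97033491 -0.47778822 -0.29168945]
```

View pics/r.png

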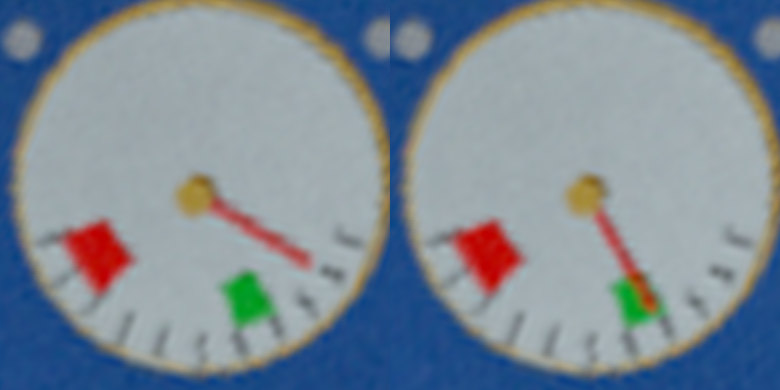

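```bash
cat > prec.py <<'E'
from rect import *
def rimfit(img,k,R):
    # disc (non-blue) mask -> outer contour -> ellipse fit
    r,g,b=[img[...,i].astype(int) for i in range(3)]
    m=((b-r)<45).astype(np.uint8); 
    n=img.shape[0]; yy,xx=np.mgrid[:n,:n]; m[np.hypot(xx-n/2,yy-n/2)>R*k*0.999]=0
    return m
def analyse(f,zd,c,k=6,R=66,verbose=True):
    img=cv2.cvtColor(rect(f,zd,c,k,R),cv2.COLOR_RGB2BGR)[:,:,::-1].astype(float)
    n=img.shape[0]; 
    # radial search of outer rim: strongest change in (b-r) along rays, lower & side half
    q=img[...,2]-img[...,0]; q=cv2.GaussianBlur(q,(0,0),k*0.5)
    pts=[]
    for a in np.radians(np.arange(-60,241,4)):   # 0=right, 90=down
        rr=np.arange(54,64.5,0.1); x=(R+rr*np.cos(a))*k; y=(R+rr*np.sin(a))*k
        v=cv2.remap(q.astype(np.float32),x.astype(np.float32)[None],y.astype(np.float32)[None],cv2.INTER_LINEAR)[0]
        i=np.argmax(np.gradient(v)); pts.append([rr[i]*np.cos(a),rr[i]*np.sin(a)])
    pts=np.array(pts)
    s=least_squares(lambda p:np.hypot(*(pts-p[:2]).T)-p[2],[0,0,60],loss="soft_l1",f_scale=.3)
    cc=s.x
    # pixel grids in mm rel to dial centre
    yy,xx=np.mgrid[:n,:n]; X=xx/k-R-cc[0]; Y=yy/k-R-cc[1]; rad=np.hypot(X,Y); th=np.arctan2(Y,X)
    r,g,b=img[...,0],img[...,1],img[...,2]
    out={"c":cc}
    gw=np.clip(g-np.maximum(r,b)-10,0,None)*(rad<55)
    rw0=np.clip(r-np.maximum(g,b)-10,0,None)
    red=rw0*(th>np.radians(115))*(rad<55)
    for nm,w in (("green",gw),("red",red)):
        x=(w*X).sum()/w.sum(); y=(w*Y).sum()/w.sum(); out[nm]=(np.degrees(np.arctan2(y,x)),np.hypot(x,y))
    # ticks : dark at radius 48..57
    gray=img.mean(2); prof=[]
    A=np.radians(np.arange(0,180,0.25)); rr=np.arange(49,57,0.25)
    x=(R+cc[0]+rr[:,None]*np.cos(A))*k; y=(R+cc[1]+rr[:,None]*np.sin(A))*k
    v=cv2.remap(gray.astype(np.float32),x.astype(np.float32),y.astype(np.float32),cv2.INTER_LINEAR).mean(0)
    best=None
    vb=v-cv2.GaussianBlur(v[None],(0,0),25)[0]; deg=np.degrees(A)
    res=[]
    for sp in np.arange(13.8,14.9,0.05):
        for c0 in np.arange(82,98,0.1):
            t=c0+sp*np.arange(-5,6); res.append((np.interp(t,deg,vb).mean(),sp,c0))
    out["ticks"]=min(res)
    # needle: line through pixels
    hubw=0
    w=np.where((rw0>15)&(rad>8)&(rad<(36 if True else 0))&(th<np.radians(112))&(th>-.2),rw0,0)
    mx,my=(w*X).sum()/w.sum(),(w*Y).sum()/w.sum()
    C=np.array([[(w*(X-mx)**2).sum(),(w*(X-mx)*(Y-my)).sum()],[0,(w*(Y-my)**2).sum()]])/w.sum(); C[1,0]=C[0,1]
    ev,V=np.linalg.eigh(C); d=V[:,1]*np.sign(V[1,1]); out["needle"]=np.degrees(np.arctan2(d[1],d[0])); out["ev"]=ev
    return out
E
python3 - <<'E'
from prec import *
for cam,c in (("scene",(630,187)),("top",(633,186.5))):
    for t in ("0","_a1","_a5"):
        try: f=pickle.load(open(f"{cam}{t}.pkl","rb"))
        except Exception: continue
        o=analyse(f,51,c); print(cam,t,{k:np.round(v,2) for k,v in o.items()})
E
```

```text
scene 0 {'c': array([-0.17, -1.03, 63.78]), 'green': array([68.38, 40.85]), 'red': array([146.7 ,  41.19]), 'ticks': array([-27.8,  14. ,  90.5]), 'needle': np.float64(31.0), 'ev': array([ 1.81, 66.88])}
scene _a1 {'c': array([-0.15, -1.02, 63.8 ]), 'green': array([68.44, 40.8 ]), 'red': array([146.76,  41.22]), 'ticks': array([-27.78,  14.  ,  90.5 ]), 'needle': np.float64(30.99), 'ev': array([ 1.81, 66.62])}
scene _a5 {'c': array([-0.16, -1.04, 63.78]), 'green': array([71.53, 41.94]), 'red': array([146.72,  41.21]), 'ticks': array([-27.67,  14.  ,  90.5 ]), 'needle': np.float64(59.44), 'ev': array([ 1.42, 60.98])}
top 0 {'c': array([ 0.26, -0.42, 64.04]), 'green': array([66.97, 40.05]), 'red': array([147.61,  39.82]), 'ticks': array([-10.12,  14.4 ,  89.6 ]), 'needle': np.float64(31.85), 'ev': array([ 1.67, 65.28])}
top _a1 {'c': array([ 0.86, -1.47, 63.34]), 'green': array([68.61, 41.07]), 'red': array([151.12,   3.09]), 'ticks': array([-4.27, 14.85, 93.3 ]), 'needle': np.float64(31.59), 'ev': array([ 1.69, 64.65])}
top _a5 {'c': array([-0.81, -2.41, 62.86]), 'green': array([nan, nan]), 'red': array([148.97,   2.53]), 'ticks': array([-1.92, 14.  , 89.5 ]), 'needle': np.float64(nan), 'ev': array([nan, nan])}prec.py:29: RuntimeWarning: invalid value encountered in scalar divide
  x=(w*X).sum()/w.sum(); y=(w*Y).sum()/w.sum(); out[nm]=(np.degrees(np.arctan2(y,x)),np.hypot(x,y))
prec.py:45: RuntimeWarning: invalid value encountered in scalar divide
  mx,my=(w*X).sum()/w.sum(),(w*Y).sum()/w.sum()
prec.py:46: RuntimeWarning: invalid value encountered in divide
  C=np.array([[(w*(X-mx)**2).sum(),(w*(X-mx)*(Y-my)).sum()],[0,(w*(Y-my)**2).sum()]])/w.sum(); C[1,0]=C[0,1]
```

```bash
python3 -m creep '[[0.3,10,30,0,0,0,0],[0.3,10,35,0,0,0,0],[0.3,10,35,0,0,0,0],[0.3,10,35,0,0,0,0],[0.3,10,35,0,0,0,0]]'; python3 -m creep '[[0.3,10,35,0,0,0,0],[0.3,10,25,0,0,0,0],[0.3,0,0,0,0,0,0],[0.3,0,0,0,0,0,0]]'; python3 - <<'E'
from prec import *
from workcell import grab_frame
for cam,c in (("scene",(630,187)),("top",(633,186.5))):
    fs=[grab_frame(cam) for _ in range(4)]
    for f in fs[:2]:
        o=analyse(f,51,c); print(cam,{k:np.round(v,2) for k,v in o.items()})
    f=dict(fs[0]); f["frame"]=np.mean([g["frame"].astype(float) for g in fs],0).round().astype(np.uint8); pickle.dump(f,open(f"{cam}_b.pkl","wb"))
ims=[rect(pickle.load(open(f"top{t}.pkl","rb")),51,(633,186.5),k=3)[:,:,::-1] for t in ("0","_b")]
cv2.imwrite("pics/rt.png",np.hstack(ims))
E
```

```text
time_s: 25.78
ee_pos: [572.5, -74.8, 173.8]
ee_rot: [-180.0, -0.0, 0.1]
force: [-0.3, 0.3, 0.3]
gripper_width: 63.8
time_s: 26.28
ee_pos: [591.7, -133.7, 173.8]
ee_rot: [-180.0, 0.0, 0.0]
force: [0.2, -0.6, -0.4]
gripper_width: 63.7
scene {'c': array([-0.14, -1.02, 63.78]), 'green': array([71.57, 41.88]), 'red': array([146.74,  41.22]), 'ticks': array([-28.06,  14.  ,  90.5 ]), 'needle': np.float64(59.54), 'ev': array([ 1.43, 60.7 ])}
scene {'c': array([-0.13, -1.02, 63.79]), 'green': array([71.6 , 41.82]), 'red': array([146.77,  41.23]), 'ticks': array([-27.77,  14.  ,  90.5 ]), 'needle': np.float64(59.42), 'ev': array([ 1.42, 60.22])}
top {'c': array([ 0.25, -0.37, 64.07]), 'green': array([68.5 , 40.82]), 'red': array([147.67,  39.78]), 'ticks': array([-10.1,  14.4,  89.6]), 'needle': np.float64(59.5), 'ev': array([ 1.73, 40.87])}
top {'c': array([ 0.26, -0.46, 64.03]), 'green': array([68.55, 40.84]), 'red': array([147.58,  39.82]), 'ticks': array([-10.09,  14.4 ,  89.6 ]), 'needle': np.float64(59.81), 'ev': array([ 1.78, 39.45])}
```

View pics/rt.png

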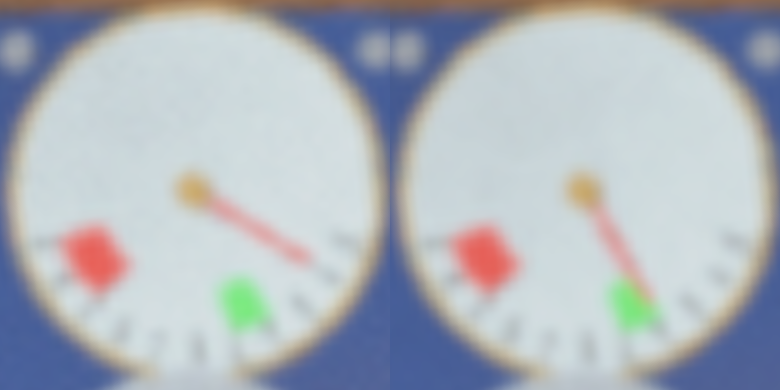

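```bash
python3 - <<'E'
from prec import *
from scipy.ndimage import gaussian_filter1d as g1
for cam,c in (("scene",(630,187)),("top",(633,186.5))):
  for zd in (50,51,53):
    f=pickle.load(open(f"{cam}_b.pkl","rb")); k=6;R=66
    o=analyse(f,zd,c); f0=pickle.load(open(f"{cam}0.pkl","rb")); o0=analyse(f0,zd,c)
    img=rect(f,zd,c,k,R).astype(np.float32); q=img.mean(2)
    # rim ellipse residual by harmonic
    cc=o["c"]; A=np.radians(np.arange(0,180,0.25)); deg=np.degrees(A)
    rr=np.arange(50,58,0.25)
    x=(R+cc[0]+rr[:,None]*np.cos(A))*k; y=(R+cc[1]+rr[:,None]*np.sin(A))*k
    v=cv2.remap(q,x.astype(np.float32),y.astype(np.float32),cv2.INTER_LINEAR).mean(0)
    v=v-g1(v,25); v=g1(v,6)
    T=[]
    for i in range(11):
        t0=o["ticks"][2]+o["ticks"][1]*(i-5); m=(abs(deg-t0)<5.5); w=np.clip(-v[m]-0.3*(-v[m]).max(),0,None); T.append((w*deg[m]).sum()/w.sum())
    T=np.array(T); val=np.arange(11)*.25
    print(cam,zd,np.round(T,1),"c",np.round(cc,2),"needle0,now",np.round([o0["needle"],o["needle"]],2),"interp",np.round(np.interp([o0["needle"],o["needle"]],T,val),3),"green0",round(float(np.interp(o0["green"][0],T,val)),3),"polyfit",np.round(np.polyval(np.polyfit(T,val,2),[o0["needle"],o["needle"],o0["green"][0],o0["red"][0]]),3))
E
```

```text
scene 50 [ 20.6  34.2  48.8  62.4  76.9  90.7 105.2 118.8 132.9 146.3 160.3] c [-0.33 -0.68 63.94] needle0,now [30.97 59.48] interp [0.191 0.697] green0 0.859 polyfit [0.188 0.692 0.856 2.252]
scene 51 [ 20.4  33.9  48.5  62.1  76.7  90.5 105.1 118.7 132.9 146.3 160.5] c [-0.14 -1.03 63.78] needle0,now [31.   59.46] interp [0.197 0.701] green0 0.858 polyfit [0.193 0.696 0.854 2.252]
scene 53 [ 19.9  33.4  48.   61.7  76.3  90.2 104.8 118.6 132.8 146.4 160.8] c [ 0.26 -1.78 63.38] needle0,now [31.09 59.4 ] interp [0.207 0.708] green0 0.855 polyfit [0.203 0.703 0.852 2.254]
top 50 [ 17.7  31.7  46.3  61.2  75.4  89.2 104.4 118.5 132.9 147.3 162.3] c [ 0.2  -0.37 64.1 ] needle0,now [31.9  59.66] interp [0.253 0.723] green0 0.852 polyfit [0.248 0.73  0.857 2.255]
top 51 [ 17.7  31.8  46.3  61.3  75.3  89.2 104.3 118.3 132.8 147.1 162.2] c [ 0.26 -0.33 64.07] needle0,now [31.85 59.7 ] interp [0.251 0.724] green0 0.851 polyfit [0.247 0.731 0.857 2.254]
top 53 [ 17.9  31.9  46.4  61.3  75.3  89.  104.1 118.1 132.5 146.9 161.9] c [ 0.43 -0.22 63.95] needle0,now [31.88 59.74] interp [0.25  0.724] green0 0.849 polyfit [0.245 0.732 0.856 2.254]
```

```bash
python3 - <<'E'
from prec import *
for cam,c in (("scene",(630,187)),("top",(633,186.5))):
  for t in ("0","_b"):
    f=pickle.load(open(f"{cam}{t}.pkl","rb")); k=6;R=66
    img=rect(f,51,c,k,R).astype(float); o=analyse(f,51,c); cc=o["c"]
    n=img.shape[0]; yy,xx=np.mgrid[:n,:n]; X=xx/k-R-cc[0]; Y=yy/k-R-cc[1]
    r,g,b=img[...,0],img[...,1],img[...,2]
    hw=np.clip(np.minimum(r,g)-b-25,0,None)*(np.hypot(X,Y)<11); hub=np.array([(hw*X).sum(),(hw*Y).sum()])/hw.sum()
    U=X-hub[0];V=Y-hub[1]; rad=np.hypot(U,V); th=np.degrees(np.arctan2(V,U))
    red=np.clip(r-np.maximum(g,b)-8,0,None)*(abs(th-45)<50); brassx=(g-b>20)
    line=[]
    for r0 in np.arange(9,36,1.5):
        m=(rad>r0)&(rad<=r0+1.5); w=red[m]
        if w.sum()<1: continue
        line.append([r0,(w*th[m]).sum()/w.sum(),(w*X[m]).sum()/w.sum(),(w*Y[m]).sum()/w.sum(),w.sum()])
    L=np.array(line); print(cam,t,"hub",np.round(hub,2),[f"{a:.0f}:{d:.1f}" for a,d,*_ in L])
    s=(L[:,0]>=12)&(L[:,0]<30)
    P=L[s,2:4]; d=np.linalg.svd(P-P.mean(0))[2][0]; d*=np.sign(d[1]); print("  line dir",np.degrees(np.arctan2(d[1],d[0])), "mean from hub",L[s,1].mean())
E
```

```text
scene 0 hub [-2.31  3.22] ['9:27.7', '10:29.1', '12:29.7', '14:29.2', '15:29.1', '16:28.7', '18:29.1', '20:29.8', '21:30.2', '22:30.6', '24:30.8', '26:30.5', '27:30.2', '28:30.2', '30:30.3', '32:30.3', '33:30.7', '34:30.9']
  line dir 31.775982120652845 mean from hub 29.84864468189949
scene _b hub [-2.39  3.24] ['9:56.0', '10:56.1', '12:57.0', '14:57.2', '15:57.2', '16:57.9', '18:57.8', '20:58.0', '21:58.2', '22:58.0', '24:58.4', '26:58.6', '27:58.6', '28:58.6', '30:58.2', '32:58.0', '33:58.0', '34:57.9']
  line dir 59.98476071787927 mean from hub 57.96294725660167
top 0 hub [-0.81 -0.99] ['9:31.7', '10:31.0', '12:31.1', '14:31.3', '15:30.9', '16:31.1', '18:31.4', '20:31.4', '21:31.5', '22:31.5', '24:31.4', '26:31.4', '27:31.4', '28:31.5', '30:31.5', '32:31.6', '33:31.8', '34:31.6']
  line dir 31.818118587759045 mean from hub 31.33099633903605
top _b hub [-0.83 -1.01] ['9:55.1', '10:56.5', '12:57.5', '14:58.7', '15:59.0', '16:59.1', '18:58.9', '20:58.8', '21:58.9', '22:59.0', '24:59.2', '26:59.1', '27:59.4', '28:59.1', '30:58.5', '32:57.9', '33:57.4', '34:57.3']
  line dir 59.98673035278527 mean from hub 58.892307113277376
```

```bash
python3 - <<'E'
import numpy as np
D={"scene":([20.4,33.9,48.5,62.1,76.7,90.5,105.1,118.7,132.9,146.3,160.5],[31.78,59.98],(68.38,40.85),(146.7,41.2)),
"top":([17.7,31.8,46.3,61.3,75.3,89.2,104.3,118.3,132.8,147.1,162.2],[31.82,59.99],(66.97,40.05),(147.61,39.82))}
for n,(T,N,g,r) in D.items():
    th=np.radians(np.array(T+[g[0],r[0]])); val=np.r_[np.arange(11)*.25,.85,2.25]; rho=np.r_[np.full(11,54.),g[1],r[1]]
    for k in (11,13):
        A=np.c_[np.ones(13),np.sin(th)/rho,-np.cos(th)/rho][:k]; s,*_=np.linalg.lstsq(A,(th-val)[:k],rcond=None)
        res=(th-val)[:k]-A@s
        print(n,k,np.round(s,3),"needle",np.round(np.radians(N)-s[0],3),"rms",res.std().round(4))
E
```

```text
scene 11 [ 0.322  0.563 -1.259] needle [0.232 0.725] rms 0.0054
scene 13 [ 0.324  0.479 -1.191] needle [0.231 0.723] rms 0.0052
top 11 [ 0.318 -0.253  0.424] needle [0.237 0.729] rms 0.0049
top 13 [0.315 0.038 0.407] needle [0.24  0.732] rms 0.0051
```

```bash
python3 - <<'E'
from workcell import grab_frame,state
import cv2
f=grab_frame("scene"); cv2.imwrite("pics/fin.png",f["frame"][:,:,::-1]); s=state(); print(s["time_s"],s["ee_pos"],s["force"],s["gripper_width"])
E
```

```text
26.725 [ 591.88541604 -134.497129    174.13442141] [-0.21441269 -0.52403178  0.43200624] 63.93625514926425
```

View pics/fin.png

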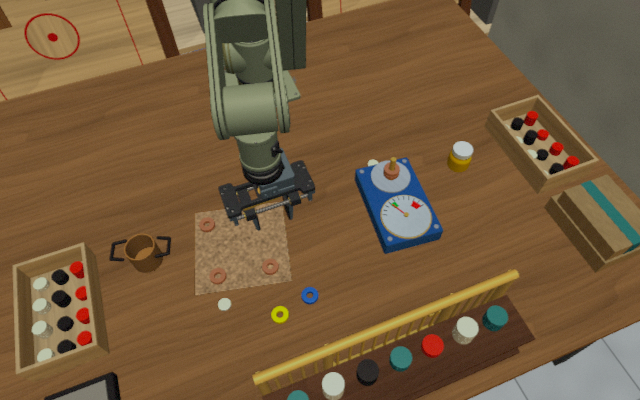

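The picture shows two rings stacked on the post at (391,170) and the needle at the green. Three spare rings lie flat on the mat at (207,224), (218,275) and (270,266), and the arm is clear of everything.

```bash
python3 -c "
from workcell import job_done
print(job_done())"
```

```text
the job is handed in; nothing more can be done
None
```

I threaded two rings onto the post, one at a time, found the post by feel, and lowered each flat before letting go. I then stopped and handed the job in at about 27 s of the 72 s limit.

- **Needle:** it started at about 0.24 rad. After the first ring it read about 0.50 rad, still short of the green. After the second it rested at about 0.72 to 0.73 rad. The highest reading in any picture was about 0.73 rad, well short of the red.
- **Disagreement between checks:** my first, cruder readings after the second ring ran from 0.67 to 0.73 rad, so they did not settle whether it had passed 0.70. I then fitted the dial's tick marks, assuming they stand 0.25 rad apart, and the two cameras agreed at 0.724 and 0.730 rad. I took that as in the green and added no third ring. The margin is only about 0.025 rad, and my estimated error is about 0.01.
- **Last picture:** it showed two flat rings on the post, three spare rings flat on the mat, and the gripper open and clear of everything. The coins, pot and tin looked unmoved by eye. The arm hid the striker, so I could not check it, though nothing passed near it at its height.

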